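# Load the overhauled parts onto the test rig's seats

### The job

Load the test rig with the four overhauled parts, each on the seat made for it: the brass outlet in the hexagonal nest, the bronze orifice body in the bored block, the white filter cup mouth down over the round plug, and the zinc bracket with its two holes over the two dowels. Set each part down upright and fully home without dropping it, let go of it, and do not shift the pressure gauge and the strap clamp that lie among them.

Things in the scene. Friction and masses are not known exactly. Their poses are not given: they have to be found in the camera images.
- outlet: Brass regulator outlet, loose, 0.24 kg: hexagonal foot 40 mm across flats, 16 mm high (lowest 3 mm only 34 mm across), and on it an upright round threaded stub 26 mm in diameter, 16 to 50 mm above the underside: grip that, any direction. Stands upright on the rig's bed, 12 mm above the bench. Origin: centre of the underside. Goes in the hexagonal nest.
- orifice: Bronze orifice body, loose, 0.30 kg, round: spigot below, 30 mm diameter, 16 mm long (lowest 4 mm tapers to 25 mm); flange 56 mm diameter at 16 to 24 mm height; nose 32 mm diameter at 24 to 56 mm height: grip that, any direction. Stands on its spigot on the rig's bed, 12 mm above the bench. Origin: centre of the spigot's underside. Goes in the bored block.
- cup: White ribbed plastic filter cup, loose, 0.06 kg, standing mouth down on the rig's bed, 12 mm above the bench: 51 mm diameter (54 mm at the rim, lowest 7 mm), closed top at 58 mm height with a hexagonal boss 14 mm wide, 8 mm high; 43 mm bore. Grip round the body, any direction. Origin: centre of the mouth's plane. Goes over the round plug, still mouth down.
- bracket: Zinc angle bracket, loose, 0.40 kg, plate down on the rig's bed (12 mm above the bench): plate 84 mm (x), y = -20 to +32 mm, 6 mm thick, two 16 mm holes at x = -27 and +27, y = 0; upright web on one long edge, 84 x 8 mm, centred at y = +28 mm, top 48 mm above the underside: grip it along y. Origin: underside, midway between the holes. Goes on the two dowels, either way round.
- hex_seat: Hexagonal steel nest, 72 mm across flats, rim 20 mm high, pocket 50 mm across flats with its floor 8 mm above the underside. Fixed on the bed (bed top 12 mm above the bench). Origin: centre of its underside. The outlet's foot stands on the pocket floor when home (its underside 8 mm above this origin), turned any way.
- bore_seat: Square steel block 76 x 76 x 26 mm with a round blind bore 40 mm in diameter and 18 mm deep in the middle, 6 mm bolt heads at the corners. Fixed on the bed (bed top 12 mm above the bench). Origin: centre of its underside. The orifice body's spigot goes down the bore until its flange rests on the block: spigot underside then 10 mm above this origin.
- plug_seat: Round steel base 80 mm in diameter, 8 mm thick, with a flat black sealing ring and a central brass plug 32 mm in diameter, 22 mm high above the base, tapering to 20 mm at its top. Fixed on the bed (bed top 12 mm above the bench). Origin: centre of its underside. The cup goes over the plug until its mouth rests on the base, 8 mm above this origin.
- dowel_seat: Flat steel block 96 mm (x) by 60 mm (y) by 10 mm with two upright 8 mm dowels at x = -27 and +27 mm, y = 0, rising 15 mm above the block, tops pointed. Fixed on the bed (bed top 12 mm above the bench). Origin: centre of its underside. The bracket lies flat on it when home, underside 10 mm above this origin, its x axis along this x axis one way or the other.
- gauge: Bystander, loose: pressure gauge lying on its back on the rig's bed, 50 mm in diameter, 21 mm high, white dial, brass stem reaching 40 mm from its centre towards its -x; lies between the two rows of things. Origin: centre of its underside. Not to be shifted.
- strap_clamp: Bystander, loose: dark steel strap clamp lying on the rig's bed, a slotted bar 60 x 24 x 12 mm with a thin toe; lies between the two rows of things. Origin: middle of its underside. Not to be shifted.
Mind the look-alikes: they are no part of the job. Of the things like the orifice, leave any that is green, pink or turquoise; of the rest the larger one is meant.

How it is judged:
At the end, for the whole second after the job is handed in: Each of the four parts is on its own seat within 9 mm of its centre, fully home (height within 3 mm of seated), upright within 0.08 rad and at rest (horizontal distance between outlet and hex_seat below 0.009 m and z of outlet in the frame of hex_seat between 0.005 and 0.011 m and angle between each of outlet, orifice, cup, bracket's own z axis and vertical below 0.08 rad and linear speed of each of outlet, orifice, cup, bracket below 0.02 m/s and horizontal distance between orifice and bore_seat below 0.009 m and z of orifice in the frame of bore_seat between 0.007 and 0.013 m and horizontal distance between cup and plug_seat below 0.009 m and z of cup in the frame of plug_seat between 0.005 and 0.011 m and horizontal distance between bracket and dowel_seat below 0.009 m and z of bracket in the frame of dowel_seat between 0.007 and 0.013 m); the robot touches nothing.
It fails at once if a part is dropped (falls untouched by the fingers faster than 0.6 m/s, about 20 mm of fall) ((linear speed of outlet above 0.6 m/s and contact force between outlet and the fingers below 0.02 N) or (linear speed of orifice above 0.6 m/s and contact force between orifice and the fingers below 0.02 N) or (linear speed of cup above 0.6 m/s and contact force between cup and the fingers below 0.02 N) or (linear speed of bracket above 0.6 m/s and contact force between bracket and the fingers below 0.02 N)).
It fails at once if the pressure gauge is shifted more than 15 mm (distance of gauge from where it was at the start of the episode above 0.015 m).
It fails at once if the strap clamp is shifted more than 15 mm (distance of strap_clamp from where it was at the start of the episode above 0.015 m).
It also fails if it takes over 104 s, if anything falls off the work surface, if the arm or the gripper's body presses on something with over 40 N, if the wrist force passes 120 N, or if a joint passes its speed limit or range.

### The arm

A 6-joint arm with a two-finger parallel gripper is mounted at the origin on the work surface. World frame = base frame: x ahead of the robot, y to its left, z up, the work surface at z = 0. Lengths are in m, angles in rad, forces in N, time in s.
With the tool pointing down it reaches from about 0.375 to 0.9 m from the base axis. Payload 3.1 kg.
Tool frame: the origin (TCP) lies at the very end of the fingers, on their centre line; the grasp point (between the pads) lies 19 mm behind it; x points along the fingers, y is the direction in which the jaws open and shut, and the axes are right-handed (so a half turn about x gives the same grasp; the last joint's range is limited). The gripper opens to 85 mm and grips with 20 to 120 N. Pads are 22 mm wide; open, the fingers measure 114 mm over their backs; the gripper's body (76 mm by 85 mm) begins 54 mm behind the grasp point. The pads swing forward as they close: fully open they stand 13 mm farther back than shut.
Start: joints at [-1.506, 0.527, 1.433, -0, 1.181, -0.178], TCP at [0.15, -0.607, 0.231] pointing down, gripper open.
Joint ranges: [-3.08, 3.08], [-0.75, 2.2], [0.22, 2.44], [-1.43, 4.57], [0, 2.65], [-2.85, 2.85]. Speed limits (rad/s): [2.79, 2.79, 3.14, 3.14, 3.14, 3.14].

### API

Orientations are given as a unit quaternion [x, y, z, w].
In Python, from station import manip gives the robot as it stands.
- The arm moves only by the shell command python3 -m jog 'ROWS' [FORCE]. ROWS is a JSON object of lists of equal length, an entry for each row: "linear": the shift along the tool's x, y, z in cm, a list of three; "twist": the turn about the tool's x in rad; "claw": the opening, from -1 (shut) to 1 (fully open). A call has 1 to 20 rows; each row is the pose to reach, as a shift and turn from the pose commanded when the call began, along the tool's axes at that moment; what a row does not reach only later rows make up. A row lasts 1/12 s, in which the tool goes at most 41.7 mm and 7.16 degrees, less where a joint would pass 70% of its speed; a pose out of reach is approached as far as the arm can. A call with a gripper value outside its range is refused whole. The fingers move at their own pace and stop on an object; FORCE is the grip in N (left out, the last holds). Time passes only in rows, so rows that repeat a pose let the fingers close. It gives the time, the measured TCP pose, the force and the opening at its end, in the units of the state.
- manip.sense(): the state, without advancing time (a new reading comes with each control period).
- manip.snapshot(name): name is "scene" or "top" or "wrist"; returns a dict with "pixels" (420x560x3 uint8, red, green, blue), "camera_matrix" (3x3 intrinsics, pixels), "R" (3x3) and "t" (3): a world point X has camera coordinates R X + t. Camera axes: x right, y down, z forward; pixel columns grow to the right and rows downward; lengths in m; the calibration is good to about 2 mm. A picture is of the moment at which its call begins. There is no depth.
- manip.sign_off(): hands the job in, once; it reports no verdict.
The state is a dict: "t": time; "q": joint angles; "qd": joint speeds; "tau": joint torques, N m; "tcp_pos": TCP position; "tool_rot": TCP orientation; "force": force on the tool from outside, world axes, zero at the start; "ft_torque": the same for the moment, N m; "finger_gap": opening from 0.0 (shut) to 1.0 (fully open).
Only numpy, scipy, OpenCV 4.12 (cv2) and the standard library are available. Lean on these libraries where they do the work, as an engineer would, in place of code of your own. Each camera call takes 0.05 s, during which the arm holds its last target.

## Working session

There is one attempt and no reset: what is moved stays moved. The work goes in short steps, Python scripts to look and compute and a shell command to move; the robot and the scene stay as the last step left them, time stands still between calls to the robot, and variables do not carry over. Pictures are saved under pics/ and viewed, and the job is handed in when it is done.

```bash
mkdir -p pics; ls; python3 - <<'E'
from station import manip
import cv2
s=manip.sense();print(s['t'],s['tcp_pos'],s['tool_rot'],s['finger_gap'])
for n in ("scene","top","wrist"):
    d=manip.snapshot(n);cv2.imwrite(f"pics/{n}0.png",d["pixels"][:,:,::-1]);print(n,d["camera_matrix"].tolist() if hasattr(d["camera_matrix"],'tolist') else d["camera_matrix"],d["R"],d["t"])
E
```

```text
pics
0.0 [ 0.15026158 -0.60593219  0.23033727] [ 0.70193853  0.08640598 -0.70186296  0.08488042] 0.9996586597710156
scene [[388.39152584375756, 0.0, 282.13813610968623], [0.0, 388.39152584375756, 210.6324770939251], [0.0, 0.0, 1.0]] [[ 0.68265265  0.73074043 -0.00194681]
 [ 0.59704145 -0.55928416 -0.57510237]
 [-0.42133937  0.39143283 -0.81807913]] [-0.32751979 -0.21149683  1.14647595]
top [[417.54700133438445, 0.0, 277.99521952893247], [0.0, 417.54700133438445, 216.57691354879208], [0.0, 0.0, 1.0]] [[ 0.02535563 -0.99960831 -0.01184566]
 [-0.99734955 -0.02448642 -0.06851484]
 [ 0.06819795  0.0135515  -0.99757977]] [0.03144911 0.42685729 1.00804094]
wrist [[341.44921243071565, 0.0, 278.7276251460048], [0.0, 341.44921243071565, 205.99975604794548], [0.0, 0.0, 1.0]] [[ 0.24022799 -0.97071467 -0.00187958]
 [-0.91760138 -0.22771463  0.32581245]
 [-0.31669893 -0.07654456 -0.94543256]] [-0.62339808 -0.04247306  0.3814049 ]
```

View pics/top0.png

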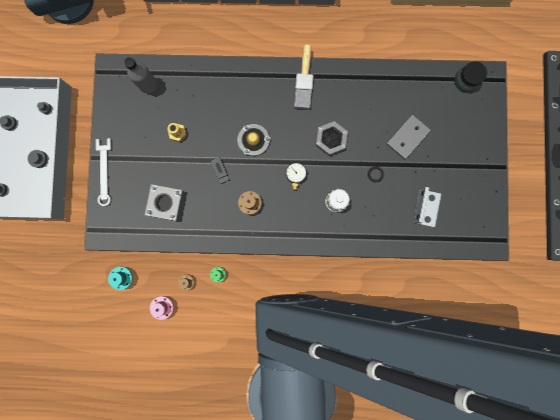

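View pics/scene0.png

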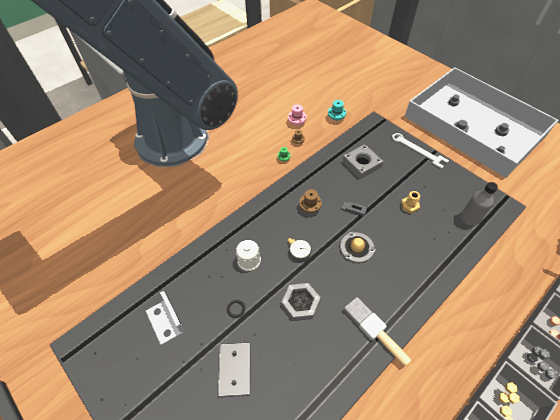

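Orifice candidates in the top view are: bronze (250,203), small brown (187,282), green (218,274), pink (162,308) and turquoise (120,278). Excluding the three coloured ones leaves two, and the larger is bronze (250,203). I'll confirm that in an enlarged crop.

```bash
python3 - <<'E'
import cv2
a=cv2.imread("pics/top0.png")
cv2.imwrite("pics/crop1.png",cv2.resize(a[110:310,90:290],None,fx=3,fy=3,interpolation=cv2.INTER_CUBIC))
cv2.imwrite("pics/crop2.png",cv2.resize(a[105:235,285:455],None,fx=4,fy=4,interpolation=cv2.INTER_CUBIC))
E
```

```text
(no output)
```

View pics/crop1.png

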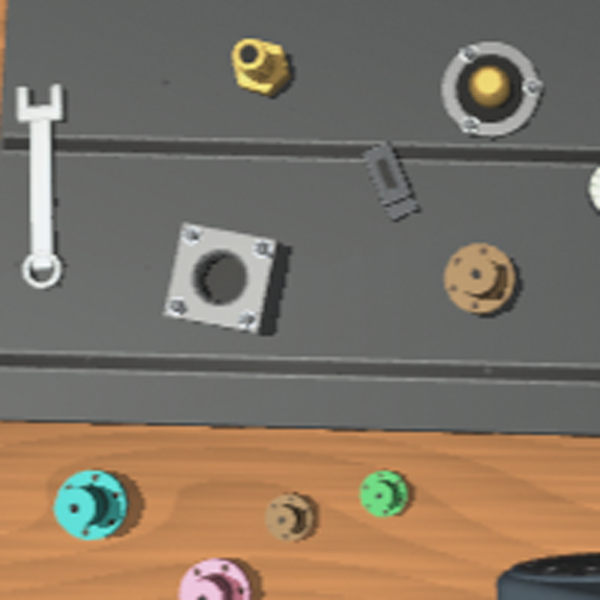

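View pics/crop2.png

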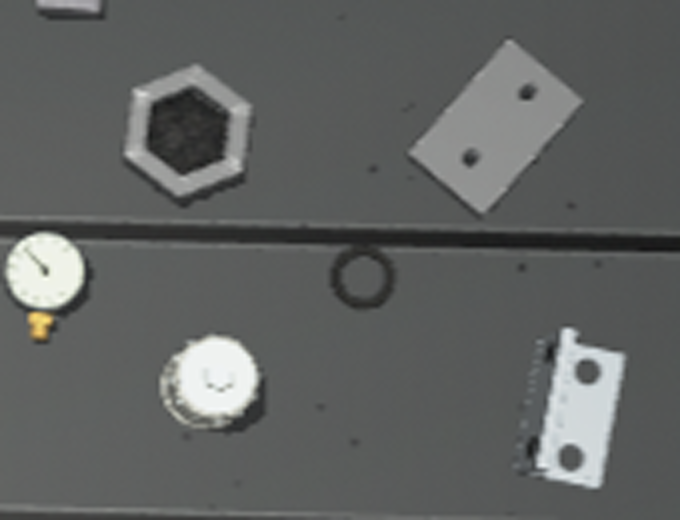

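```bash
cat > h.py <<'E'
import numpy as np,cv2
from scipy.spatial.transform import Rotation as Ro
def ray(d,u,v,z):
    K=np.array(d["camera_matrix"]);R=np.array(d["R"]);t=np.array(d["t"])
    w=R.T@np.linalg.inv(K)@np.array([u,v,1.]);c=-R.T@t
    return c+w*(z-c[2])/w[2]
def proj(d,X):
    p=np.array(d["camera_matrix"])@(np.array(d["R"])@np.array(X)+np.array(d["t"]));return p[:2]/p[2]
def snap(n,name):
    from station import manip
    d=manip.snapshot(n);cv2.imwrite(f"pics/{name}.png",d["pixels"][:,:,::-1]);return d
def go(s,target,ydir=None):
    "cm shift along tool axes to TCP target, and twist so that tool y lies along +-ydir"
    R=Ro.from_quat(s["tool_rot"]).as_matrix()
    dl=R.T@(np.array(target)-s["tcp_pos"])*100
    tw=None
    if ydir is not None:
        y=np.array([ydir[0],ydir[1],0]);y/=np.linalg.norm(y);y=R.T@y
        tw=np.arctan2(y[2],y[1]);tw=(tw+np.pi/2)%np.pi-np.pi/2
    return dl.round(2),tw
E
python3 - <<'E'
from h import *
from station import manip
s=manip.sense();print(s['q'],Ro.from_quat(s['tool_rot']).as_matrix().round(3))
d=manip.snapshot("top")
def c(u,v,sc,ox,oy,z): return ray(d,(u+.5)/sc-.5+ox,(v+.5)/sc-.5+oy,z).round(4)
for n,u,v,k,z in [("outlet",252,54,1,.062),("orif flange",480,279,1,.036),("orif nose",476,274,1,.068),("bore",221,277,1,.038),("plugbase",490,89,1,.020),("plugtop",489,84,1,.042),("hex",187,130,2,.032),("dow1",528,91,2,.036),("dow2",471,157,2,.036),("cupboss",220,377,2,.078),("cuptop",221,371,2,.07),("br1",587,372,2,.018),("br2",570,457,2,.018),("gauge",45,271,2,.033),("gstem",40,325,2,.022),("strap",390,182,1,.024),
 ("dA",510,40,2,.022),("dB",582,101,2,.022),("dC",482,213,2,.022),("dD",409,153,2,.022)]:
    print(n,c(u,v,3,90,110,z) if k==1 else c(u,v,4,285,105,z))
E
```

```text
[-1.50651058e+00  5.28240026e-01  1.43361444e+00  2.21261264e-05
  1.18141202e+00 -1.78495261e-01] [[-0.     0.24  -0.971]
 [ 0.002 -0.971 -0.24 ]
 [-1.    -0.002 -0.   ]]
outlet [0.6285 0.2949 0.062 ]
orif flange [0.4564 0.1108 0.036 ]
orif nose [0.457  0.1114 0.068 ]
bore [0.4527 0.3187 0.038 ]
plugbase [0.6153 0.1086 0.02  ]
plugtop [0.6137 0.1078 0.042 ]
hex [ 0.6219 -0.0833  0.032 ]
dow1 [ 0.6495 -0.2888  0.036 ]
dow2 [ 0.6081 -0.2546  0.036 ]
cupboss [ 0.4659 -0.0995  0.078 ]
cuptop [ 0.4703 -0.1011  0.07  ]
br1 [ 0.4812 -0.3308  0.018 ]
br2 [ 0.429  -0.3205  0.018 ]
gauge [0.5331 0.0013 0.033 ]
gstem [0.5016 0.0033 0.022 ]
strap [0.5353 0.1877 0.024 ]
dA [ 0.6853 -0.2821  0.022 ]
dB [ 0.6481 -0.3263  0.022 ]
dC [ 0.577  -0.2654  0.022 ]
dD [ 0.6133 -0.2206  0.022 ]
```

```bash
python3 - <<'E'
import cv2
a=cv2.imread("pics/scene0.png")
cv2.imwrite("pics/crop3.png",cv2.resize(a[130:410,140:440],None,fx=2.6,fy=2.1,interpolation=cv2.INTER_CUBIC))
E
```

```text
(no output)
```

View pics/crop3.png

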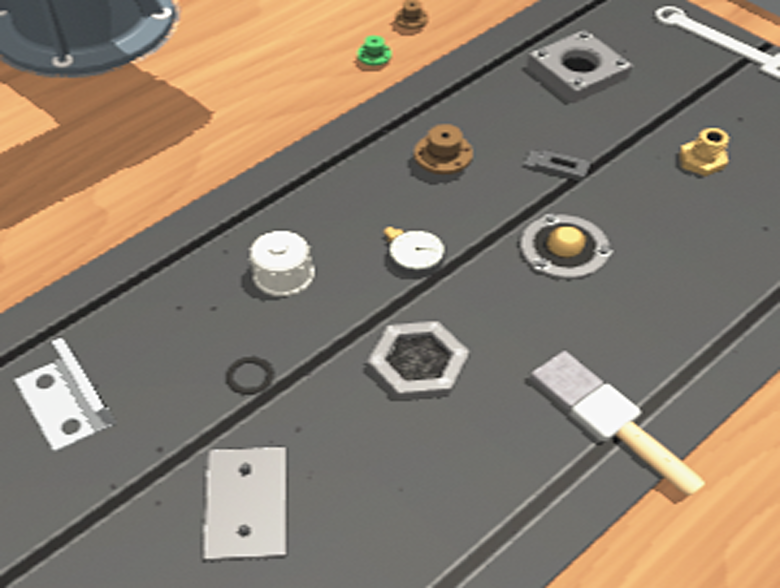

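View pics/wrist0.png

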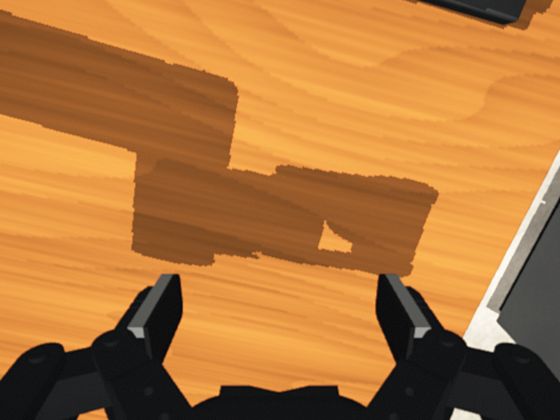

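The top crop shows the large bronze body at (250,203) with a flange about 24 px wide (56 mm at this scale), so that is the orifice. The other brown one is only about 16 px. Next I'll refine the less certain centres with masks and ellipse fits.

```bash
python3 - <<'E'
from h import *
from station import manip
d=manip.snapshot("top");sc=manip.snapshot("scene")
def fit(d,box,cond,z,name,hole=False,scale=4):
    x0,y0,x1,y1=box
    im=cv2.resize(d["pixels"][y0:y1,x0:x1],None,fx=scale,fy=scale,interpolation=cv2.INTER_CUBIC)
    hsv=cv2.cvtColor(im,cv2.COLOR_RGB2HSV).astype(int)
    m=cond(hsv[...,0],hsv[...,1],hsv[...,2]).astype(np.uint8)*255
    cs,h=cv2.findContours(m,cv2.RETR_CCOMP,cv2.CHAIN_APPROX_NONE)
    sel=[c for c,k in zip(cs,h[0]) if (k[3]>=0)==hole]
    c=max(sel,key=cv2.contourArea)
    (u,v),ax,an=cv2.fitEllipse(cv2.convexHull(c))
    M=cv2.moments(c);
    f=lambda u,v:ray(d,(u+.5)/scale-.5+x0,(v+.5)/scale-.5+y0,z).round(4)
    print(name,f(u,v)[:2],"mom",f(M['m10']/M['m00'],M['m01']/M['m00'])[:2],"ax mm",np.round(np.array(ax)/scale,1))
    return m
brass=lambda h,s,v:(s>100)&(v>60)
fit(d,(230,180,275,225),brass,.036,"orif flange")
fit(d,(236,120,272,155),lambda h,s,v:(s>110)&(v>90),.030,"plug brass top")
fit(d,(230,115,278,160),lambda h,s,v:(v>110),.020,"plugseat outer")
fit(d,(310,115,355,160),lambda h,s,v:(v>100),.032,"hex pocket",True)
fit(d,(310,115,355,160),lambda h,s,v:(v>100),.030,"hex outer")
fit(d,(140,180,190,225),lambda h,s,v:(v>110),.038,"bore hole",True)
fit(d,(140,180,190,225),lambda h,s,v:(v>110),.038,"bore block")
fit(d,(320,180,358,222),lambda h,s,v:(v>225),.070,"cup top")
fit(d,(320,180,358,222),lambda h,s,v:(v>120),.045,"cup all")
fit(d,(160,115,195,150),brass,.028,"outlet all")
fit(d,(408,180,450,235),lambda h,s,v:(v>150),.018,"bracket")
fit(d,(380,110,440,165),lambda h,s,v:(v>105),.022,"dowel plate")
# scene
fit(sc,(225,230,275,280),lambda h,s,v:(v>120)&(s<80),.045,"cup all(scene)")
fit(sc,(332,228,385,270),lambda h,s,v:(v>110),.020,"plugseat(scene)")
fit(sc,(275,275,330,325),lambda h,s,v:(v>100),.032,"hexpocket(scene)",True)
fit(sc,(340,140,390,178),lambda h,s,v:(v>110),.038,"bore(scene)",True)
# predicted view px of features in scene for check
for n,X in [("cup top",(.4703,-.1011,.07)),("outlet top",(.6285,.2949,.062)),("orif nose",(.457,.1114,.068)),("br1",(.4812,-.3308,.018)),("br2",(.429,-.3205,.018)),("dow1",(.6495,-.2888,.036)),("dow2",(.6081,-.2546,.036))]:
    p=proj(sc,X);print(n,p.round(1),"crop3",((p[0]-140)*2.6).round(),((p[1]-130)*2.1).round())
E
```

```text
orif flange [0.4569 0.1108] mom [0.4561 0.1107] ax mm [21.8 22. ]
plug brass top [0.6157 0.109 ] mom [0.6157 0.109 ] ax mm [13.1 13.3]
plugseat outer [0.616  0.1088] mom [0.6158 0.1091] ax mm [32.1 33.9]
hex pocket [ 0.6217 -0.0835] mom [ 0.6218 -0.0834] ax mm [22.1 22.4]
hex outer [ 0.6232 -0.0838] mom [ 0.623  -0.0836] ax mm [32.4 34.1]
bore hole [0.4524 0.32  ] mom [0.4524 0.3199] ax mm [17.7 18.1]
bore block [0.4472 0.3279] mom [0.4478 0.3248] ax mm [43.6 51. ]
cup top [ 0.467  -0.0984] mom [ 0.4673 -0.0984] ax mm [18.7 18.8]
cup all [ 0.4671 -0.0974] mom [ 0.4682 -0.0982] ax mm [22.8 25.5]
outlet all [0.6282 0.2973] mom [0.6283 0.2974] ax mm [18.  20.7]
bracket [ 0.4595 -0.3271] mom [ 0.4563 -0.3264] ax mm [21.1 47.4]
dowel plate [ 0.6315 -0.2727] mom [ 0.6312 -0.2735] ax mm [30.2 56.2]
cup all(scene) [ 0.4721 -0.0978] mom [ 0.4722 -0.0978] ax mm [26.6 32.5]
plugseat(scene) [0.6086 0.1083] mom [0.6169 0.1109] ax mm [31.2 46.4]
hexpocket(scene) [ 0.6246 -0.0813] mom [ 0.6248 -0.0813] ax mm [23.6 25.5]
bore(scene) [0.456  0.3208] mom [0.456  0.3206] ax mm [11.3 15.4]
cup top [245.4 249.7] crop3 274.0 251.0
outlet top [412.2 195.5] crop3 708.0 138.0
orif nose [309.2 194.1] crop3 440.0 135.0
br1 [165.2 332.3] crop3 65.0 425.0
br2 [155.6 311.1] crop3 41.0 380.0
dow1 [231.5 379.3] crop3 238.0 523.0
dow2 [231.9 350.1] crop3 239.0 462.0
```

```bash
python3 - <<'E'
from h import *
from station import manip
s=manip.sense()
print(go(s,(.462,-.2975,.15),(.194,.981)),s['t'])
E
```

```text
(array([  8.12, -22.49, -37.68]), np.float64(0.43801204570049856)) 0.3
```

```bash
python3 -m jog '{"linear":[[1,-7,-12],[3,-14,-24],[8.1,-22.5,-37.7],[8.1,-22.5,-37.7],[8.1,-22.5,-37.7],[8.1,-22.5,-37.7],[8.1,-22.5,-37.7],[8.1,-22.5,-37.7],[8.1,-22.5,-37.7],[8.1,-22.5,-37.7],[8.1,-22.5,-37.7],[8.1,-22.5,-37.7],[8.1,-22.5,-37.7],[8.1,-22.5,-37.7],[8.1,-22.5,-37.7]],"twist":[0.1,0.2,0.3,0.438,0.438,0.438,0.438,0.438,0.438,0.438,0.438,0.438,0.438,0.438,0.438],"claw":[1,1,1,1,1,1,1,1,1,1,1,1,1,1,1]}' 40
python3 - <<'E'
from h import *
from station import manip
s=manip.sense()
d=snap("wrist","w1");print(go(s,(.462,-.2975,.15),(.194,.981)),s['t'],s['q'].round(2),s['qd'].round(3))
for p in [(.4812,-.3308,.018),(.429,-.3205,.018),(.462,-.2975,.06),(.462,-.2975,.03)]: print(proj(d,p))
E
```

```text
t: 1.55
tcp_pos: [0.4617, -0.2988, 0.1506]
tool_rot: [0.704, -0.07, -0.704, -0.069]
force: [-0.6, -0.1, -0.2]
finger_gap: 1.001
(array([ 0.06, -0.13, -0.01]), np.float64(-0.0013179516535100078)) 1.55 [-0.78  0.54  1.7  -0.    0.9   0.99] [-0.013 -0.004  0.001  0.003  0.001  0.   ]
[312.78221634 163.62972946]
[310.91052434 223.98412993]
[277.33526792 210.08689463]
[277.45652411 197.59281501]
```

View pics/w1.png

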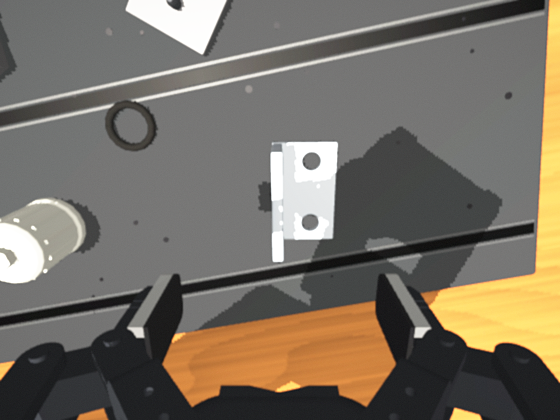

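The wrist view shows the holes at (312,161) and (310,222) and the web at u=277. That matches the estimate to within about 1.5 mm, so I'll go down and grip.

```bash
python3 -m jog '{"linear":[[4,-0.1,-0.1],[8,-0.1,-0.1],[11,-0.1,-0.1],[12,-0.1,-0.1],[12,-0.1,-0.1],[12,-0.1,-0.1],[12,-0.1,-0.1],[12,-0.1,-0.1],[12,-0.1,-0.1],[12,-0.1,-0.1],[12,-0.1,-0.1],[12,-0.1,-0.1],[12,-0.1,-0.1],[12,-0.1,-0.1],[12,-0.1,-0.1],[12,-0.1,-0.1]],"twist":[0,0,0,0,0,0,0,0,0,0,0,0,0,0,0,0],"claw":[1,1,1,1,1,-1,-1,-1,-1,-1,-1,-1,-1,-1,-1,-1]}' 70
```

```text
t: 2.93
tcp_pos: [0.4638, -0.2974, 0.0312]
tool_rot: [0.704, -0.069, -0.703, -0.068]
force: [-0.5, -1.1, 6.1]
finger_gap: 0.079
```

```bash
python3 -m jog '{"linear":[[-1,0,0],[-3,0,0],[-6,0,0],[-9,0,0],[-9,0,0],[-9,0,0]],"twist":[0,0,0,0,0,0],"claw":[-1,-1,-1,-1,-1,-1]}'
python3 - <<'E'
from h import *
from station import manip
s=manip.sense()
print(go(s,(.6512,-.2517,.12),(.647,.763)),s['t'])
E
```

```text
t: 3.43
tcp_pos: [0.4638, -0.297, 0.1215]
tool_rot: [0.705, -0.069, -0.703, -0.068]
force: [-0.9, -0.1, -5.7]
finger_gap: 0.076
(array([  0.18,  -8.08, -17.51]), np.float64(0.5081576822296432)) 3.4333
```

```bash
python3 -m jog '{"linear":[[0.1,-2,-4],[0.1,-4,-7],[0.1,-6,-11],[0.1,-7,-15],[0.1,-8.1,-17.5],[0.1,-8.1,-17.5],[0.1,-8.1,-17.5],[0.1,-8.1,-17.5],[0.1,-8.1,-17.5]],"twist":[0.1,0.2,0.3,0.4,0.508,0.508,0.508,0.508,0.508],"claw":[-1,-1,-1,-1,-1,-1,-1,-1,-1]}'
python3 - <<'E'
from h import *
from station import manip
s=manip.sense()
d=snap("wrist","w2");d2=snap("top","t2");print(go(s,(.6512,-.2517,.12),(.647,.763)),s['t'])
for p in [(.6495,-.2888,.036),(.6081,-.2546,.036),(.6302,-.2725,.022)]: print(proj(d,p))
a=cv2.imread("pics/t2.png");cv2.imwrite("pics/t2c.png",cv2.resize(a[80:180,350:480],None,fx=5,fy=5,interpolation=cv2.INTER_CUBIC))
E
```

```text
t: 4.18
tcp_pos: [0.6481, -0.2507, 0.1171]
tool_rot: [-0.662, 0.243, 0.666, 0.244]
force: [-0.3, 0.8, -4.2]
finger_gap: 0.08
(array([-0.29, -0.12, -0.3 ]), np.float64(-6.839416871873283e-05)) 4.1833
[320.51908327 178.26966932]
[318.49158154 249.99206021]
[316.99715632 206.66849215]
```

View pics/w2.png

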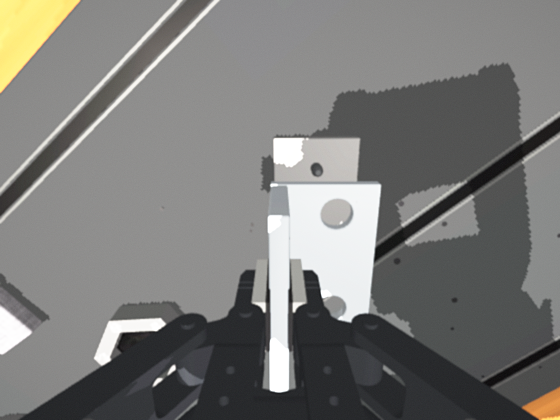

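View pics/t2c.png

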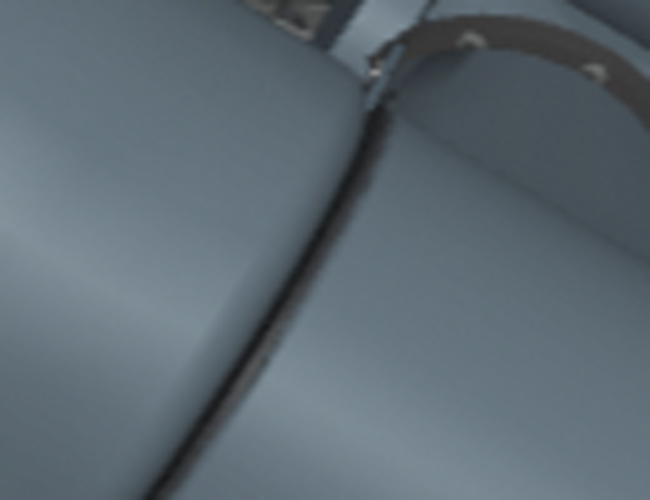

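```bash
python3 - <<'E'
from h import *
from station import manip
a=cv2.imread("pics/w2.png");cv2.imwrite("pics/w2c.png",cv2.resize(a[120:330,230:400],None,fx=4,fy=2.8,interpolation=cv2.INTER_CUBIC))
s=manip.sense();print(s['tcp_pos'],s['q'])
d=snap("wrist","w3");sc=snap("scene","s3")
a=cv2.imread("pics/s3.png");cv2.imwrite("pics/s3c.png",cv2.resize(a[250:420,150:330],None,fx=4,fy=3.5,interpolation=cv2.INTER_CUBIC))
E
```

```text
[ 0.64889087 -0.2513863   0.11835601] [-5.29753398e-01  7.49338489e-01  1.32742688e+00 -1.20482886e-04
  1.06773461e+00  1.74524171e+00]
```

View pics/w2c.png

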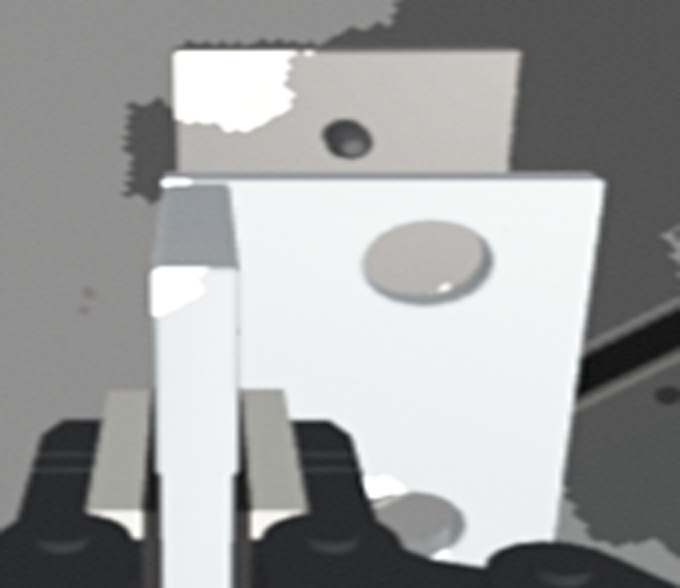

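View pics/s3c.png

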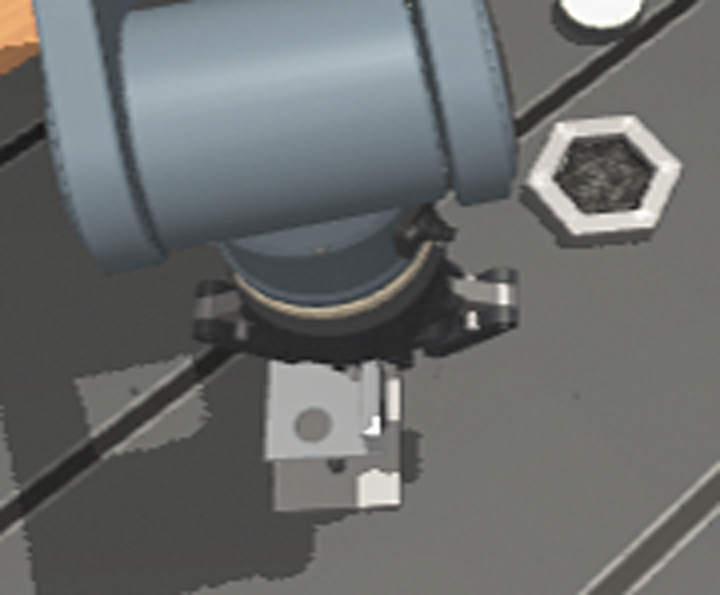

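```bash
python3 - <<'E'
from h import *
from station import manip
s=manip.sense()
R=Ro.from_quat(s['tool_rot']).as_matrix();d=manip.snapshot("wrist")
for n,u,v,z in [("hole1",336.9,213.6,.105),("edge1",381,184.3,.105),("edge2",369.5,312.8,.105),("edgeL",271,184,.105),("webtopA",268,216,.147),("webtopB",289,216,.147),("dowel1",317,169.3,.034),("blkA",274,138,.022),("blkB",360,138,.022)]:
    p=ray(d,u,v,z);print(n,p.round(4),"tool mm",(R.T@(p-s['tcp_pos'])*1000).round(1))
E
```

```text
hole1 [ 0.6507 -0.2899  0.105 ] tool mm [ 14.2  28.4 -25.5]
edge1 [ 0.6489 -0.3149  0.105 ] tool mm [ 14.2  48.6 -40.4]
edge2 [ 0.5931 -0.2686  0.105 ] tool mm [14.2 49.4 32.2]
edgeL [ 0.683  -0.2751  0.105 ] tool mm [ 14.1  -3.7 -40.5]
webtopA [ 0.6828 -0.2748  0.147 ] tool mm [-27.9  -3.9 -40.2]
webtopB [ 0.6779 -0.2805  0.147 ] tool mm [-27.8   3.7 -40.2]
dowel1 [ 0.6567 -0.2918  0.034 ] tool mm [ 85.2  26.  -31.4]
blkA [ 0.6905 -0.282   0.022 ] tool mm [ 97.1  -3.4 -50.9]
blkB [ 0.6518 -0.3276  0.022 ] tool mm [ 97.2  56.5 -50.8]
```

```bash
python3 -m jog '{"linear":[[2,-0.1,-0.3],[4,-0.2,-0.5],[5.2,-0.2,-0.5],[5.2,-0.2,-0.5],[5.2,-0.2,-0.5],[5.2,-0.2,-0.5]],"twist":[0,0,0,0,0,0],"claw":[-1,-1,-1,-1,-1,-1]}'
python3 - <<'E'
from h import *
from station import manip
s=manip.sense();print(s['tcp_pos'])
d=snap("wrist","w4")
a=cv2.imread("pics/w4.png");cv2.imwrite("pics/w4c.png",cv2.resize(a[120:330,230:400],None,fx=4,fy=2.8,interpolation=cv2.INTER_CUBIC))
sc=snap("scene","s4")
a=cv2.imread("pics/s4.png");cv2.imwrite("pics/s4c.png",cv2.resize(a[300:420,180:300],None,fx=5,fy=5,interpolation=cv2.INTER_CUBIC))
E
```

```text
t: 4.93
tcp_pos: [0.6563, -0.2534, 0.0682]
tool_rot: [0.664, -0.244, -0.663, -0.243]
force: [-1.0, -0.4, -4.0]
finger_gap: 0.079
[ 0.65629931 -0.25342856  0.06820339]
```

View pics/w4c.png

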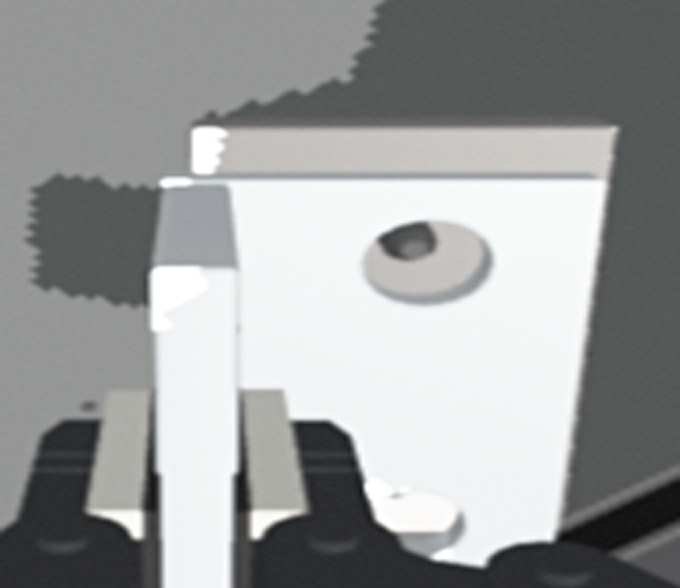

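View pics/s4c.png

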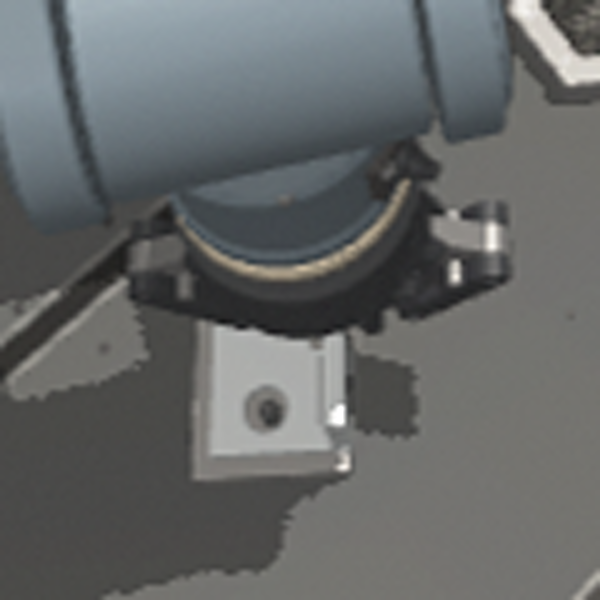

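```bash
python3 - <<'E'
from h import *
from station import manip
s=manip.sense()
R=Ro.from_quat(s['tool_rot']).as_matrix();d=manip.snapshot("wrist")
for n,u,v,z in [("hole1",336.9,213.6,.055),("edge1",381,184.3,.055),("dowel mid",332.8,206,.032),("doweltip",333.8,209,.037),("blkA",278,165.4,.022),("blkB",384.5,165.4,.022)]:
    p=ray(d,u,v,z);print(n,p.round(4),"tool mm",(R.T@(p-s['tcp_pos'])*1000).round(1))
E
```

```text
hole1 [ 0.6579 -0.2918  0.055 ] tool mm [ 13.9  28.4 -25.6]
edge1 [ 0.6562 -0.3168  0.055 ] tool mm [ 14.   48.6 -40.4]
dowel mid [ 0.6539 -0.2905  0.032 ] tool mm [ 36.9  30.1 -21.6]
doweltip [ 0.654  -0.2903  0.037 ] tool mm [ 31.9  29.8 -21.6]
blkA [ 0.6895 -0.2807  0.022 ] tool mm [ 47.   -0.5 -42.4]
blkB [ 0.6506 -0.3265  0.022 ] tool mm [ 47.   59.7 -42.4]
```

```bash
python3 -m jog '{"linear":[[0,0.15,0.4],[0,0.15,0.4],[0,0.15,0.4],[0,0.15,0.4],[0,0.15,0.4]],"twist":[0,0,0,0,0],"claw":[-1,-1,-1,-1,-1]}'
python3 - <<'E'
from h import *
from station import manip
s=manip.sense();print(s['tcp_pos'])
d=snap("wrist","w5")
a=cv2.imread("pics/w5.png");cv2.imwrite("pics/w5c.png",cv2.resize(a[120:330,230:400],None,fx=4,fy=2.8,interpolation=cv2.INTER_CUBIC))
E
```

```text
t: 5.5
tcp_pos: [0.6519, -0.2516, 0.0675]
tool_rot: [0.664, -0.244, -0.664, -0.244]
force: [-0.4, 0.2, -4.3]
finger_gap: 0.077
[ 0.65190638 -0.25162412  0.06746234]
```

View pics/w5c.png

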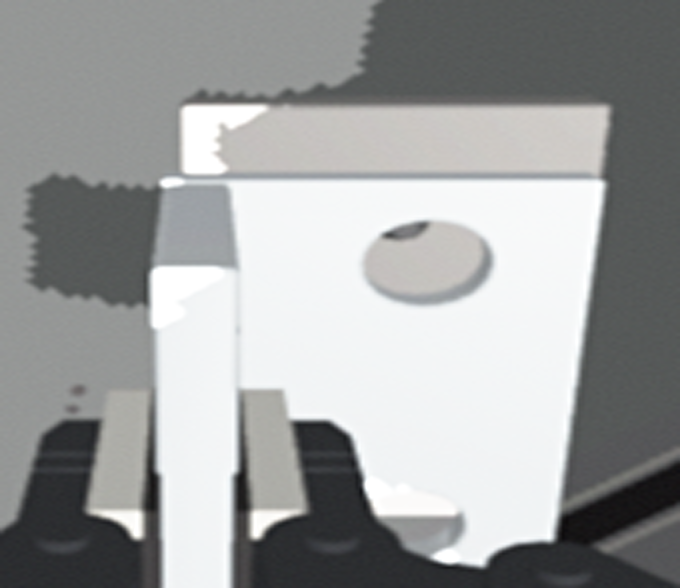

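```bash
python3 -m jog '{"linear":[[0.8,0,0],[1.6,0,0],[2.2,0,0],[2.5,0,0],[2.6,0,0],[2.6,0,0],[2.6,0,0]],"twist":[0,0,0,0,0,0,0],"claw":[-1,-1,-1,-1,-1,-1,-1]}'
python3 - <<'E'
from h import *
from station import manip
d=snap("wrist","w6");snap("scene","s6")
a=cv2.imread("pics/w6.png");b=cv2.resize(a[120:330,230:400],None,fx=2.35,fy=2.85,interpolation=cv2.INTER_CUBIC)
a=cv2.imread("pics/s6.png");c=cv2.resize(a[300:420,200:280],None,fx=5,fy=5,interpolation=cv2.INTER_CUBIC)
cv2.imwrite("pics/c6.png",np.hstack([b[:598],c[:598]]))
E
```

```text
t: 6.13
tcp_pos: [0.6516, -0.2514, 0.0413]
tool_rot: [-0.664, 0.243, 0.664, 0.244]
force: [-1.9, 1.2, -0.1]
finger_gap: 0.08
```

View pics/c6.png

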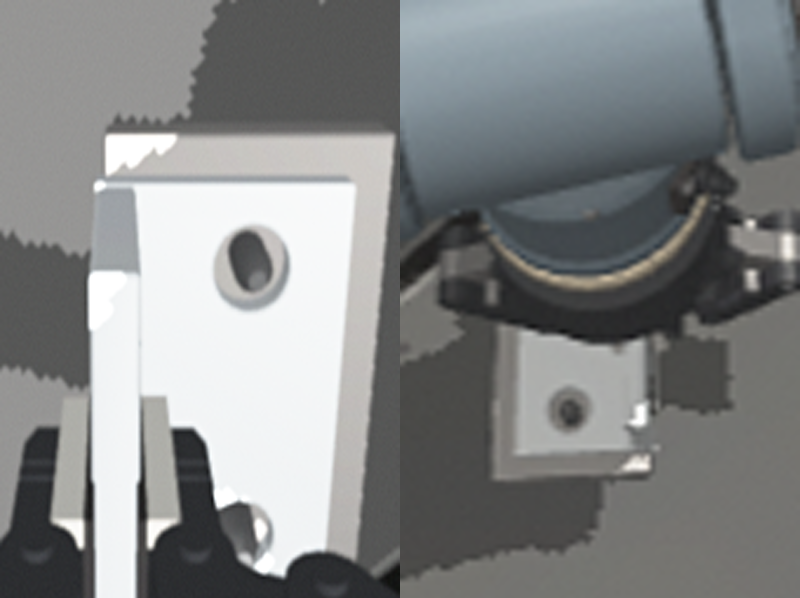

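The dowel shows through the far hole and the wrist load has dropped to 0, so the bracket is seated. I'll release it and lift away.

```bash
python3 -m jog '{"linear":[[0,0,0],[0,0,0],[0,0,0],[0,0,0],[0,0,0],[0,0,0],[-1,0,0],[-4,0,0],[-8,0,0],[-12,0,0],[-12,0,0],[-12,0,0]],"twist":[0,0,0,0,0,0,0,0,0,0,0,0],"claw":[1,1,1,1,1,1,1,1,1,1,1,1]}'
python3 - <<'E'
from h import *
from station import manip
d=snap("wrist","w7");s=manip.sense()
for z in (.16,): print(go(s,(.469,-.0985,z)),s['q'].round(2))
E
```

```text
t: 7.23
tcp_pos: [0.6541, -0.2528, 0.1662]
tool_rot: [0.667, -0.244, -0.661, -0.243]
force: [0.8, 0.2, -0.5]
finger_gap: 0.998
(array([ 0.27,  0.16, 23.91]), None) [-0.53  0.7   1.29  0.    1.15  1.75]
```

View pics/w7.png

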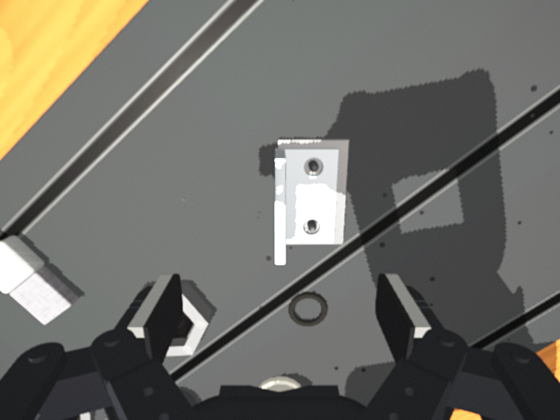

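The bracket is on both dowels, which show in the holes at (313,166) and (311,226). Next is the cup.

```bash
python3 -m jog '{"linear":[[0.3,0,4],[0.3,0,8],[0.3,0,12],[0.3,0,16],[0.3,0,20],[0.3,0.1,23.9],[0.3,0.1,23.9],[0.3,0.1,23.9],[0.3,0.1,23.9],[0.3,0.1,23.9],[0.3,0.1,23.9],[0.3,0.1,23.9]],"twist":[-0.1,-0.2,-0.3,-0.4,-0.5,-0.6,-0.7,-0.8,-0.9,-0.9,-0.9,-0.9],"claw":[1,1,1,1,1,1,1,1,1,1,1,1]}'
python3 - <<'E'
from h import *
from station import manip
d=snap("wrist","w8");s=manip.sense();print(go(s,(.469,-.0985,.16)),s['q'].round(2))
R=Ro.from_quat(s['tool_rot']).as_matrix();print(R.round(3))
for z in (.03,.07): print(z,proj(d,s['tcp_pos']*[1,1,0]+[0,0,z]),proj(d,(.468,-.099,z)))
E
```

```text
t: 8.28
tcp_pos: [0.4683, -0.0976, 0.1576]
tool_rot: [-0.703, -0.069, 0.704, -0.068]
force: [-0.2, 0.5, -0.6]
finger_gap: 0.999
(array([-0.22,  0.09, -0.04]), None) [-0.44  0.45  1.87  0.    0.83  0.94]
[[-0.001  0.194 -0.981]
 [ 0.001 -0.981 -0.194]
 [-1.    -0.001  0.001]]
0.03 [279.60126143 194.87731128] [281.08286796 195.70634128]
0.07 [279.67684526 211.41374385] [281.38661034 212.35468844]
```

View pics/w8.png

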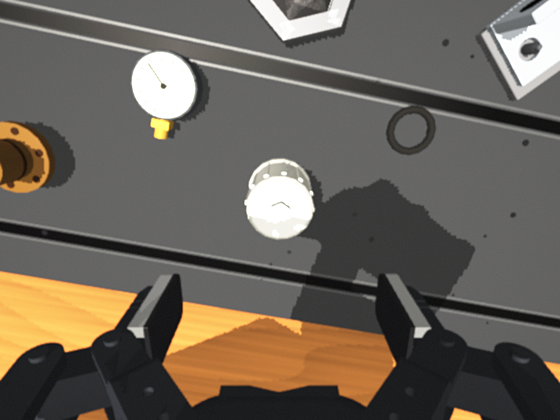

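The cup's top is centred at (280,206) and the tool axis projects to (280,211), so the cup is about 3.5 mm further out. I'll correct for that and grip.

```bash
python3 -m jog '{"linear":[[4,0,-0.3],[8,0,-0.35],[11,0,-0.35],[12.5,0,-0.35],[12.5,0,-0.35],[12.5,0,-0.35],[12.5,0,-0.35],[12.5,0,-0.35],[12.5,0,-0.35],[12.5,0,-0.35],[12.5,0,-0.35],[12.5,0,-0.35],[12.5,0,-0.35],[12.5,0,-0.35]],"twist":[0,0,0,0,0,0,0,0,0,0,0,0,0,0],"claw":[1,1,1,1,1,-1,-1,-1,-1,-1,-1,-1,-1,-1]}' 30
python3 - <<'E'
from h import *
from station import manip
d=snap("wrist","w9");s=manip.sense()
E
```

```text
t: 9.5
tcp_pos: [0.4732, -0.0975, 0.0348]
tool_rot: [0.705, 0.069, -0.703, 0.07]
force: [-0.1, 0.1, 7.4]
finger_gap: 0.623
```

View pics/w9.png

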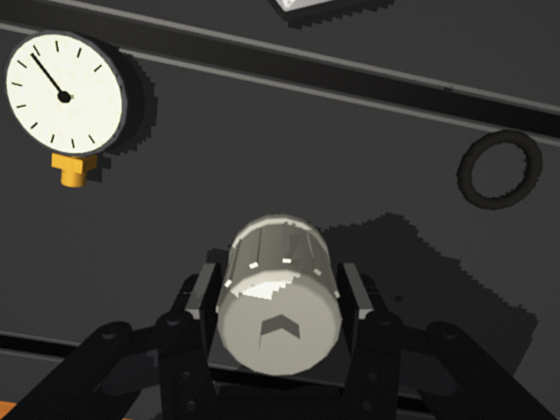

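```bash
python3 -m jog '{"linear":[[-1,0,0],[-3,0,0],[-6,0,0],[-9,0,0],[-9,0,0],[-9,0,0]],"twist":[0,0,0,0,0,0],"claw":[-1,-1,-1,-1,-1,-1]}'
python3 - <<'E'
from h import *
from station import manip
s=manip.sense();print(s['q'].round(2))
print(go(s,(.6172,.1095,.12)))
E
```

```text
t: 10.05
tcp_pos: [0.4734, -0.0975, 0.1255]
tool_rot: [0.705, 0.069, -0.702, 0.07]
force: [0.4, -0.7, -0.6]
finger_gap: 0.624
[-0.43  0.51  1.89 -0.    0.74  0.94]
(array([  0.57, -17.49, -18.15]), None)
```

```bash
python3 -m jog '{"linear":[[0,-3,-3],[0,-6,-6],[0,-9,-9],[0,-12,-12],[0.3,-15,-15.5],[0.5,-17.5,-18.1],[0.5,-17.5,-18.1],[0.5,-17.5,-18.1],[0.5,-17.5,-18.1],[0.5,-17.5,-18.1],[0.5,-17.5,-18.1],[0.5,-17.5,-18.1]],"twist":[0,0,0,0,0,0,0,0,0,0,0,0],"claw":[-1,-1,-1,-1,-1,-1,-1,-1,-1,-1,-1,-1]}'
python3 - <<'E'
from h import *
from station import manip
d=snap("wrist","w10");s=manip.sense();sc=snap("scene","s10")
a=cv2.imread("pics/s10.png");cv2.imwrite("pics/s10c.png",cv2.resize(a[160:300,290:430],None,fx=4.2,fy=4.2,interpolation=cv2.INTER_CUBIC))
print(s['q'].round(2),s['tcp_pos'],proj(d,(.6172,.1095,.02)))
E
```

```text
t: 11.05
tcp_pos: [0.6148, 0.1086, 0.1182]
tool_rot: [-0.703, -0.069, 0.704, -0.069]
force: [0.8, -0.2, 0.4]
finger_gap: 0.619
[-0.    0.67  1.53 -0.    0.95  1.37] [0.61511286 0.10872278 0.11838629] [278.84033279 203.60139895]
```

View pics/w10.png

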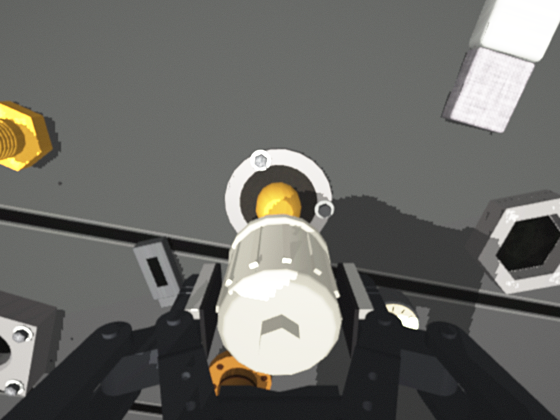

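View pics/s10c.png

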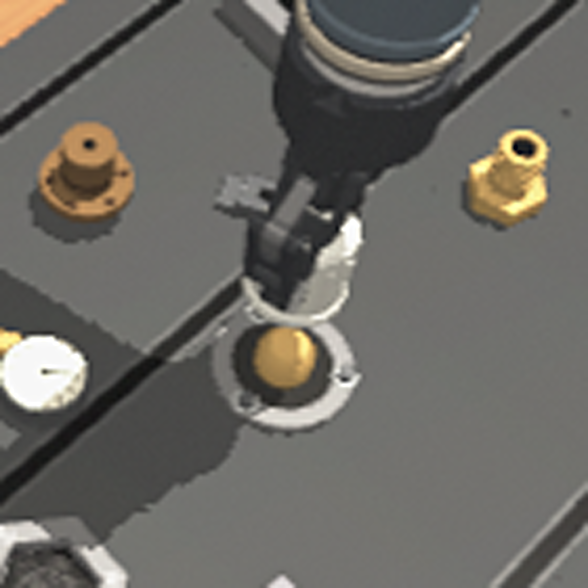

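```bash
python3 - <<'E'
from h import *
from station import manip
s=manip.sense();print(s['tcp_pos'])
R=Ro.from_quat(s['tool_rot']).as_matrix();d=manip.snapshot("wrist")
im=d["pixels"]
T=lambda u,v,z:(R.T@(ray(d,u,v,z)-s['tcp_pos'])*1000).round(1)
# base outer circle: pixels of the rim, bright, upper half -> tool plane circle fit
hsv=cv2.cvtColor(im,cv2.COLOR_RGB2HSV)
m=((hsv[...,2]>120)&(hsv[...,1]<40)).astype(np.uint8);m[:140]=0;m[215:]=0;m[:,:222]=0;m[:,337:]=0
pts=[]
for v in range(152,214,3):
    x=np.where(m[v])[0]
    if len(x)>3: pts+= [T(x[0]-.5,v,.02)[1:],T(x[-1]+.5,v,.02)[1:]]
pts=np.array(pts)
from scipy.optimize import least_squares
r=least_squares(lambda c:np.hypot(pts[:,0]-c[0],pts[:,1]-c[1])-c[2],[0,0,40],loss='soft_l1');print("base circle",r.x,np.abs(r.fun).mean())
mb=((hsv[...,1]>120)&(hsv[...,2]>90)).astype(np.uint8);mb[:170]=0;mb[222:]=0;mb[:,:240]=0;mb[:,320:]=0
ys,xs=np.where(mb);print("brass px",xs.min(),xs.max(),ys.min())
print("plug sides z.03",T(xs.min(),204,.03),T(xs.max(),204,.03),"far edge",T(278,ys.min(),.03))
for u,v in ((280,216),(232,250),(329,250)): print("cup rim",T(u,v,.0956),T(u,v,.1026))
print("cup top bottom edge",T(280,375,.154),"L/R",T(218,315,.154),T(342,315,.154))
E
```

```text
[0.61525981 0.10889429 0.11850414]
base circle [-0.92081609 -2.72975989 40.37421978] 0.36631166596719045
brass px 256 301 183
plug sides z.03 [ 88.5 -16.8  -5.6] [88.5 15.4 -5.6] far edge [ 88.5  -1.  -21.1]
cup rim [ 22.9   0.2 -21.2] [ 15.9   0.1 -23.9]
cup rim [ 22.9 -25.6  -1.7] [ 15.9 -24.5  -5.2]
cup rim [22.9 26.5 -1.7] [15.9 25.4 -5.2]
cup top bottom edge [-35.5   0.   24.8] L/R [-35.5 -23.2  -3.8] [-35.5  23.1  -3.8]
```

```bash
python3 -m jog '{"linear":[[2,-0.1,-0.3],[4,-0.1,-0.3],[4,-0.1,-0.3],[4,-0.1,-0.3],[4,-0.1,-0.3],[4,-0.1,-0.3]],"twist":[0,0,0,0,0,0],"claw":[-1,-1,-1,-1,-1,-1]}'
python3 - <<'E'
from h import *
from station import manip
d=snap("wrist","w11");s=manip.sense();sc=snap("scene","s11")
b=cv2.resize(cv2.imread("pics/w11.png")[120:400,190:370],None,fx=2.14,fy=2.14)
a=cv2.imread("pics/s11.png")[180:290,310:410];c=cv2.resize(a,None,fx=4,fy=5.4,interpolation=cv2.INTER_CUBIC)
cv2.imwrite("pics/c11.png",np.hstack([b[:594],c[:594]])[:594]) if b.shape[0]>=594 else cv2.imwrite("pics/c11.png",np.hstack([cv2.resize(b,(385,594)),c[:594]]))
print(s['tcp_pos'])
E
```

```text
t: 11.7
tcp_pos: [0.6192, 0.1114, 0.0795]
tool_rot: [0.704, 0.069, -0.703, 0.069]
force: [1.0, -0.2, -0.3]
finger_gap: 0.62
[0.61920142 0.11145859 0.07963229]
```

View pics/c11.png

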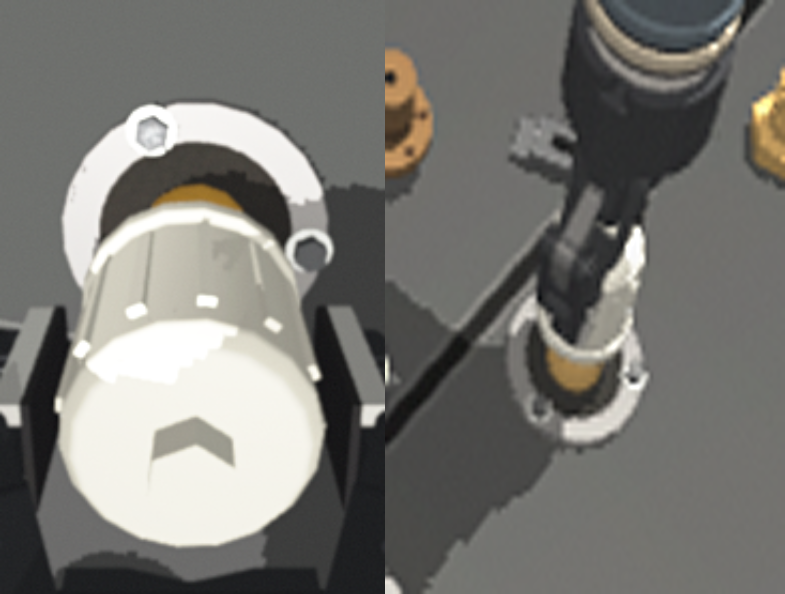

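```bash
python3 - <<'E'
import cv2
a=cv2.imread("pics/s11.png")[235:285,325:385];cv2.imwrite("pics/c11b.png",cv2.resize(a,None,fx=11,fy=11,interpolation=cv2.INTER_CUBIC))
E
```

```text
(no output)
```

View pics/c11b.png

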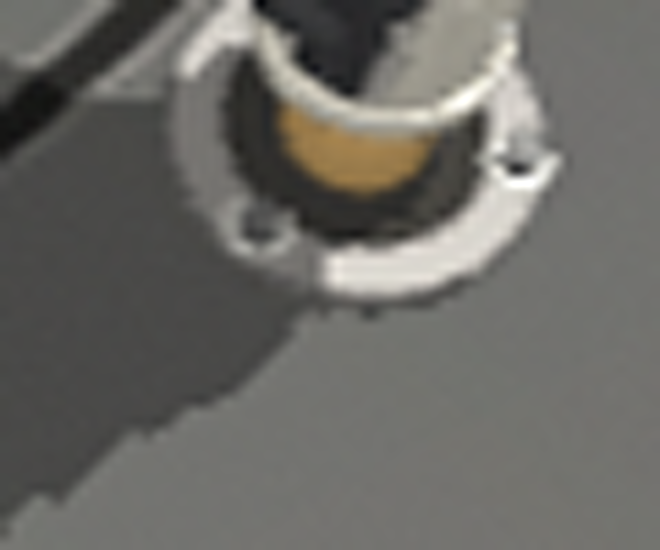

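```bash
python3 -m jog '{"linear":[[1,0,0],[1.8,0,0],[2.4,0,0],[3,0,0],[3.4,0,0],[3.6,0,0],[3.6,0,0],[3.6,0,0]],"twist":[0,0,0,0,0,0,0,0],"claw":[-1,-1,-1,-1,-1,-1,-1,-1]}'
python3 - <<'E'
from h import *
snap("wrist","w12");snap("scene","s12")
b=cv2.resize(cv2.imread("pics/w12.png")[120:400,190:370],(385,594))
a=cv2.imread("pics/s12.png")[180:290,310:410];c=cv2.resize(a,None,fx=4,fy=5.4,interpolation=cv2.INTER_CUBIC)
cv2.imwrite("pics/c12.png",np.hstack([b,c[:594]]))
E
```

```text
t: 12.47
tcp_pos: [0.6176, 0.1115, 0.0428]
tool_rot: [-0.703, -0.07, 0.704, -0.07]
force: [-2.7, -0.2, 5.6]
finger_gap: 0.623
```

View pics/c12.png

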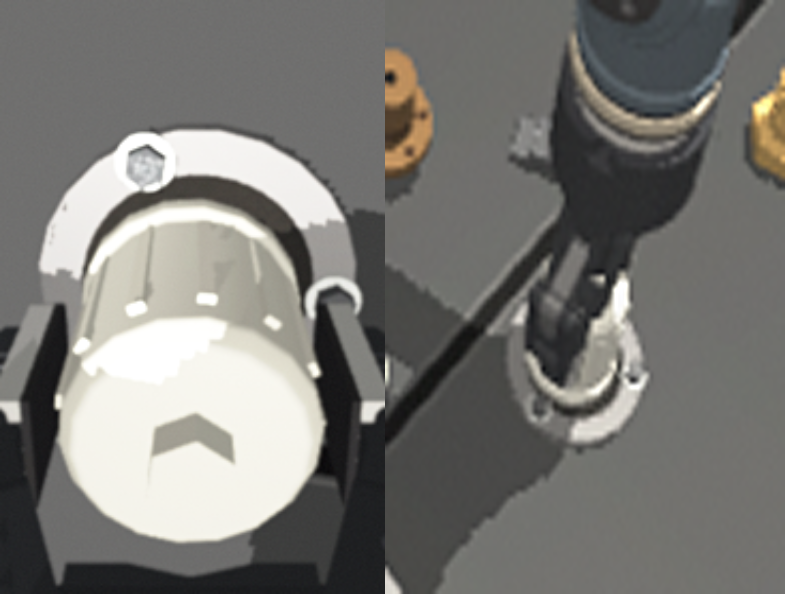

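```bash
python3 -m jog '{"linear":[[0,0,0],[0,0,0],[0,0,0],[0,0,0],[0,0,0],[-1,0,0],[-4,0,0],[-8,0,0],[-12,0,0],[-12,0,0],[-12,0,0]],"twist":[0,0,0,0,0,0,0,0,0,0,0],"claw":[1,1,1,1,1,1,1,1,1,1,1]}'
python3 - <<'E'
from h import *
from station import manip
d=snap("wrist","w13");s=manip.sense()
print(go(s,(.630,.2965,.15)),s['q'].round(2))
E
```

```text
t: 13.48
tcp_pos: [0.6205, 0.1116, 0.1663]
tool_rot: [0.706, 0.069, -0.701, 0.07]
force: [-0.2, 0.4, -0.6]
finger_gap: 1.001
(array([  1.4 , -17.92,  -4.72]), None) [ 0.    0.61  1.49 -0.    1.04  1.37]
```

View pics/w13.png

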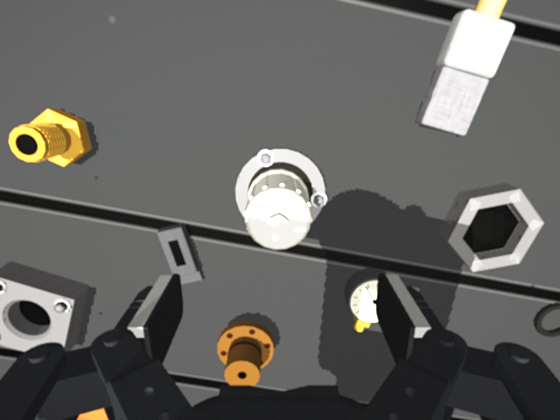

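The cup is seated at (280,215) on its base. On to the outlet.

```bash
python3 -m jog '{"linear":[[0.3,-4,-1],[0.6,-8,-2],[1,-12,-3],[1.4,-16,-4],[1.4,-17.9,-4.7],[1.4,-17.9,-4.7],[1.4,-17.9,-4.7],[1.4,-17.9,-4.7],[1.4,-17.9,-4.7],[1.4,-17.9,-4.7],[1.4,-17.9,-4.7]],"twist":[0,0,0,0,0,0,0,0,0,0,0],"claw":[1,1,1,1,1,1,1,1,1,1,1]}'
python3 - <<'E'
from h import *
from station import manip
d=snap("wrist","w14");s=manip.sense();print(s['q'].round(2),s['tcp_pos'])
for z in (.03,.062): print(z,proj(d,s['tcp_pos']*[1,1,0]+[0,0,z]))
a=cv2.imread("pics/w14.png");cv2.imwrite("pics/w14c.png",cv2.resize(a[130:270,200:360],None,fx=4,fy=4,interpolation=cv2.INTER_CUBIC))
E
```

```text
t: 14.45
tcp_pos: [0.6296, 0.2947, 0.1484]
tool_rot: [-0.704, -0.069, 0.704, -0.069]
force: [-0.1, -0.2, 0.2]
finger_gap: 1.004
[ 0.28  0.71  1.31 -0.    1.12  1.65] [0.62967733 0.29494032 0.14848669]
0.03 [279.0927874  198.46566264]
0.062 [279.14651299 212.1571549 ]
```

View pics/w14c.png

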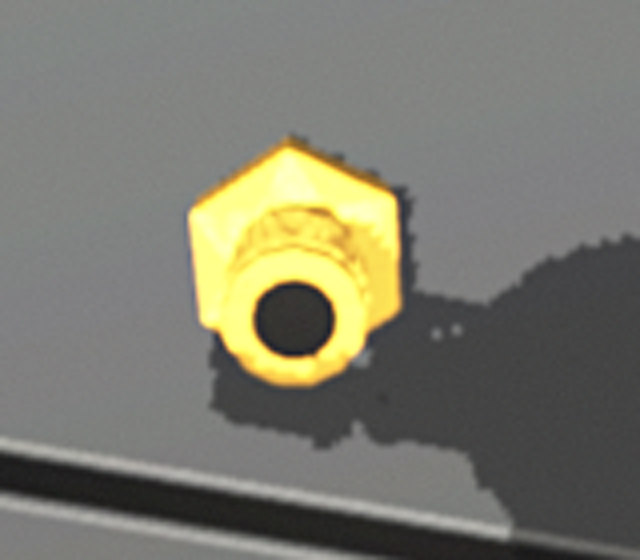

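```bash
python3 -m jog '{"linear":[[0,-0.35,-0.2],[4,-0.35,-0.2],[8,-0.35,-0.2],[10.5,-0.35,-0.2],[11.2,-0.35,-0.2],[11.2,-0.35,-0.2],[11.2,-0.35,-0.2],[11.2,-0.35,-0.2],[11.2,-0.35,-0.2],[11.2,-0.35,-0.2],[11.2,-0.35,-0.2],[11.2,-0.35,-0.2],[11.2,-0.35,-0.2],[11.2,-0.35,-0.2],[11.2,-0.35,-0.2]],"twist":[0,0,0,0,0,0,0,0,0,0,0,0,0,0,0],"claw":[1,1,1,1,1,1,-0.4,-1,-1,-1,-1,-1,-1,-1,-1]}' 50
python3 - <<'E'
from h import *
from station import manip
d=snap("wrist","w15");s=manip.sense();print(s['tcp_pos'])
a=cv2.imread("pics/w15.png");cv2.imwrite("pics/w15c.png",cv2.resize(a[200:400,180:380],None,fx=3,fy=3,interpolation=cv2.INTER_CUBIC))
E
```

```text
t: 15.75
tcp_pos: [0.6316, 0.3003, 0.0381]
tool_rot: [0.705, 0.07, -0.703, 0.069]
force: [-0.4, -1.3, 5.8]
finger_gap: 0.289
[0.6316435  0.30024858 0.038142  ]
```

View pics/w15c.png

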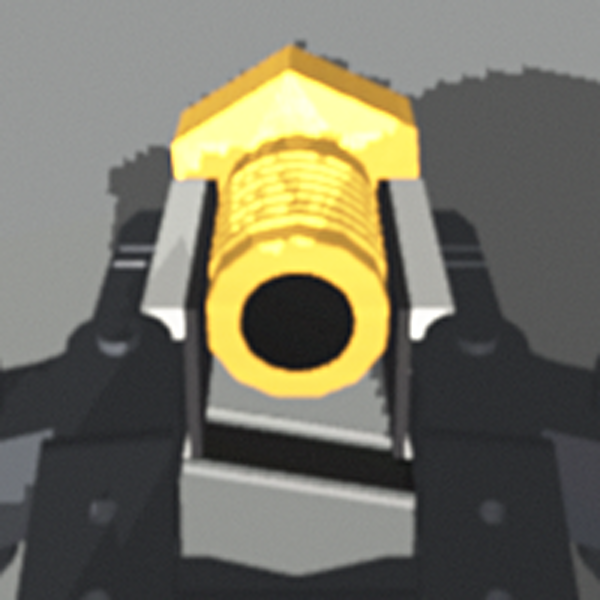

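```bash
python3 - <<'E'
from h import *
from station import manip
s=manip.sense();R=Ro.from_quat(s['tool_rot']).as_matrix();d=manip.snapshot("wrist")
T=lambda u,v,z:(R.T@(ray(d,u,v,z)-s['tcp_pos'])*1000).round(1)
print("stub top",T(279.2,306.7,.062),"foot far corner",T(277,224,.028),T(277,215,.0145))
E
python3 -m jog '{"linear":[[-1,0,0],[-3,0,0],[-6,0,0],[-9,0,0],[-9,0,0],[-9,0,0],[-9,0,0]],"twist":[0,0,0,0,0,0,0],"claw":[-1,-1,-1,-1,-1,-1,-1]}'
python3 - <<'E'
from h import *
from station import manip
s=manip.sense();print(s['q'].round(2))
print(go(s,(.6235,-.0825,.125)))
E
```

```text
stub top [-23.9  -0.3   0.8] foot far corner [ 10.2  -1.3 -21.9] [ 23.7  -1.4 -21.5]
t: 16.43
tcp_pos: [0.6295, 0.2997, 0.1253]
tool_rot: [-0.703, -0.069, 0.705, -0.07]
force: [-0.3, 0.3, -3.1]
finger_gap: 0.291
[0.28 0.74 1.32 0.   1.08 1.66]
(array([ 0.06, 37.37,  8.06]), None)
```

```bash
python3 -m jog '{"linear":[[-2,3,0.8],[-2.5,7,1.6],[-2.5,11,2.4],[-2.5,15,3.2],[-2.5,19,4.1],[-2.5,23,5],[-2.5,27,5.8],[-2,31,6.6],[-1,35,7.5],[0,37.4,8],[0,37.4,8],[0,37.4,8],[0,37.4,8],[0,37.4,8],[0,37.4,8],[0,37.4,8]],"twist":[0,0,0,0,0,0,0,0,0,0,0,0,0,0,0,0],"claw":[-1,-1,-1,-1,-1,-1,-1,-1,-1,-1,-1,-1,-1,-1,-1,-1]}'
python3 - <<'E'
from h import *
from station import manip
d=snap("wrist","w16");s=manip.sense();print(s['tcp_pos'])
a=cv2.imread("pics/w16.png");cv2.imwrite("pics/w16c.png",cv2.resize(a[130:380,180:380],None,fx=2.4,fy=2.4,interpolation=cv2.INTER_CUBIC))
E
```

```text
t: 17.77
tcp_pos: [0.6255, -0.0808, 0.1265]
tool_rot: [0.704, 0.07, -0.704, 0.07]
force: [-0.1, -0.0, -2.4]
finger_gap: 0.287
[ 0.62548974 -0.08105726  0.12660569]
```

View pics/w16c.png

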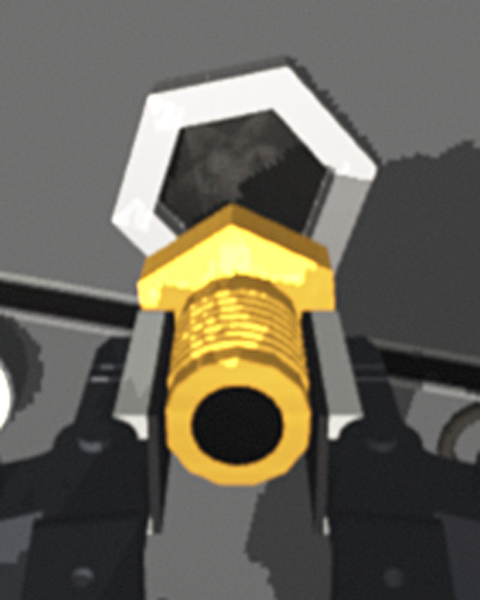

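```bash
python3 - <<'E'
from h import *
from station import manip
s=manip.sense();R=Ro.from_quat(s['tool_rot']).as_matrix();d=manip.snapshot("wrist")
T=lambda u,v,z:(R.T@(ray(d,180+u/2.4,130+v/2.4,z)-s['tcp_pos'])*1000)
A,B,C,D=[T(*p,.032) for p in ((112,218),(150,95),(290,67),(377,168))]
print("outer",((A+D)/2).round(1),np.linalg.norm(A-D),"alt",(A+C-B).round(1),(B+D-C).round(1))
A,B,C,D=[T(*p,.032) for p in ((158,212),(182,127),(272,110),(331,170))]
print("inner",((A+D)/2).round(1),np.linalg.norm(A-D),"alt",(A+C-B).round(1),(B+D-C).round(1));print(s['tcp_pos'])
E
```

```text
outer [94.6  1.4  1.6] 83.16143168624892 alt [94.6  1.8  1.4] [94.6  1.   1.7]
inner [94.6  1.6  0.9] 54.91421131599474 alt [94.6  1.9  2.5] [94.6  1.3 -0.8]
[ 0.62548974 -0.08105726  0.12660569]
```

```bash
python3 -m jog '{"linear":[[2,0.05,0],[4,0.05,0],[5.5,0.05,0],[5.5,0.05,0],[5.5,0.05,0],[5.5,0.05,0],[5.5,0.05,0]],"twist":[0,0,0,0,0,0,0],"claw":[-1,-1,-1,-1,-1,-1,-1]}'
python3 - <<'E'
from h import *
from station import manip
d=snap("wrist","w17");s=manip.sense();print(s['tcp_pos'],go(s,(.6254,-.0828,.07)))
snap("scene","s17")
b=cv2.resize(cv2.imread("pics/w17.png")[130:380,180:380],(440,550))
a=cv2.imread("pics/s17.png")[240:340,265:335];c=cv2.resize(a,(385,550),interpolation=cv2.INTER_CUBIC)
cv2.imwrite("pics/c17.png",np.hstack([b,c])[:,:800])
E
```

```text
t: 18.45
tcp_pos: [0.6266, -0.0831, 0.0728]
tool_rot: [0.705, 0.069, -0.703, 0.07]
force: [0.2, -0.9, -2.2]
finger_gap: 0.285
[ 0.62648924 -0.08308092  0.07273429] (array([ 0.27, -0.05,  0.1 ]), None)
```

View pics/c17.png

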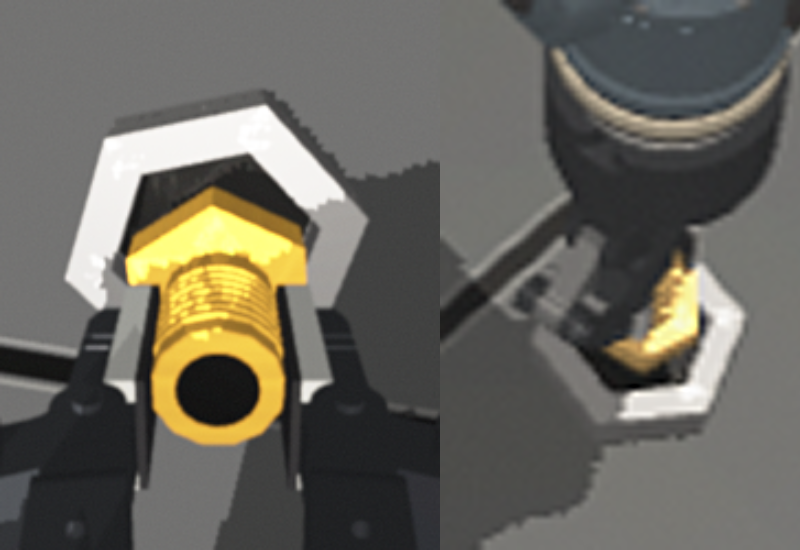

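```bash
python3 -m jog '{"linear":[[0.8,0,0.1],[1.5,0,0.1],[2,0,0.1],[2.4,0,0.1],[2.7,0,0.1],[2.7,0,0.1],[2.7,0,0.1],[2.7,0,0.1]],"twist":[0,0,0,0,0,0,0,0],"claw":[-1,-1,-1,-1,-1,-1,-1,-1]}'
python3 - <<'E'
from h import *
d=snap("wrist","w18")
snap("scene","s18")
b=cv2.resize(cv2.imread("pics/w18.png")[130:380,180:380],(440,550))
a=cv2.imread("pics/s18.png")[240:340,265:335];c=cv2.resize(a,(385,550),interpolation=cv2.INTER_CUBIC)
cv2.imwrite("pics/c18.png",np.hstack([b,c])[:,:800])
E
```

```text
t: 19.22
tcp_pos: [0.6239, -0.083, 0.0461]
tool_rot: [-0.703, -0.07, 0.704, -0.069]
force: [-4.5, -0.2, 10.1]
finger_gap: 0.287
```

View pics/c18.png

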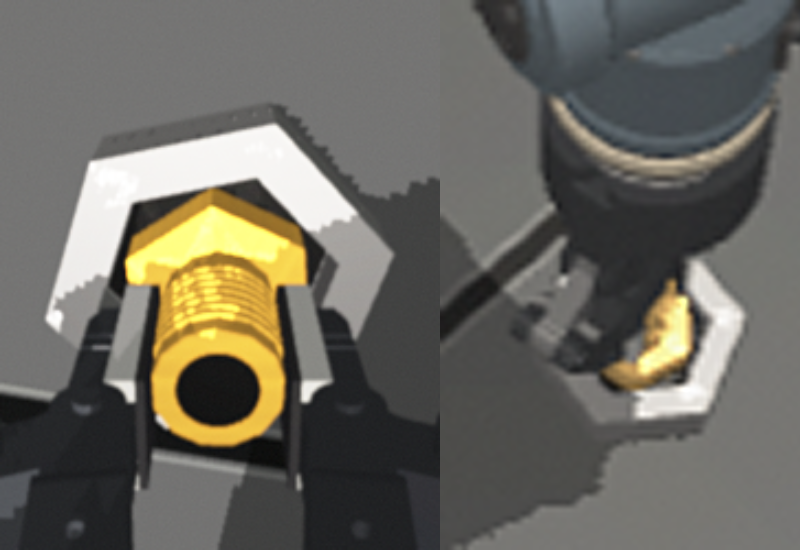

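Underside is at 0.020 with contact force, and the foot sits inside the pocket. I'll release it and head for the orifice.

```bash
python3 -m jog '{"linear":[[0,0,0],[0,0,0],[0,0,0],[0,0,0],[0,0,0],[0,0,0],[-1,0,0],[-4,0,0],[-8,0,0],[-12,0,0],[-12,0,0],[-12,0,0]],"twist":[0,0,0,0,0,0,0,0,0,0,0,0],"claw":[1,1,1,1,1,1,1,1,1,1,1,1]}'
python3 - <<'E'
from h import *
from station import manip
d=snap("wrist","w19");s=manip.sense()
print(go(s,(.4585,.1115,.155)),s['q'].round(2))
E
```

```text
t: 20.32
tcp_pos: [0.6266, -0.0837, 0.1683]
tool_rot: [0.706, 0.068, -0.701, 0.071]
force: [-0.7, 0.6, -1.0]
finger_gap: 0.999
(array([  1.04, -22.34,  12.51]), None) [-0.31  0.61  1.48 -0.    1.05  1.06]
```

View pics/w19.png

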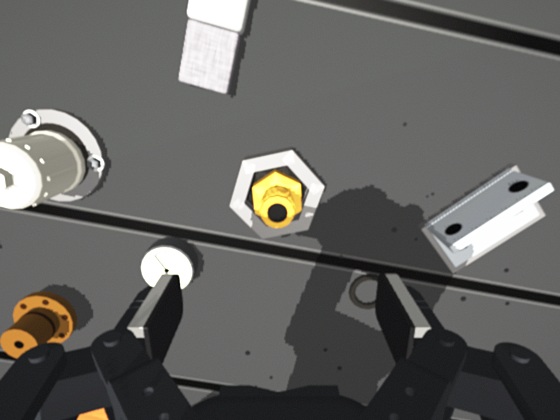

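The outlet stands in the nest at (277,200). Moving to the orifice, path at 0.155 clears everything.

```bash
python3 -m jog '{"linear":[[0,-3.5,2],[0,-7,4],[0,-10.5,6],[0.5,-14,8],[1,-17.5,10],[1,-20.5,11.5],[1,-22.3,12.5],[1,-22.3,12.5],[1,-22.3,12.5],[1,-22.3,12.5],[1,-22.3,12.5],[1,-22.3,12.5],[1,-22.3,12.5]],"twist":[0,0,0,0,0,0,0,0,0,0,0,0,0],"claw":[1,1,1,1,1,1,1,1,1,1,1,1,1]}'
python3 - <<'E'
from h import *
from station import manip
d=snap("wrist","w20");s=manip.sense();print(s['q'].round(2),s['tcp_pos'])
for z in (.036,.068): print(z,proj(d,s['tcp_pos']*[1,1,0]+[0,0,z]))
a=cv2.imread("pics/w20.png");cv2.imwrite("pics/w20c.png",cv2.resize(a[130:270,200:360],None,fx=4,fy=4,interpolation=cv2.INTER_CUBIC))
E
```

```text
t: 21.45
tcp_pos: [0.459, 0.1104, 0.1541]
tool_rot: [0.704, 0.069, -0.704, 0.069]
force: [-0.4, -0.3, -0.3]
finger_gap: 1.002
[-0.    0.45  1.89 -0.    0.81  1.37] [0.45887619 0.11049681 0.15417658]
0.036 [279.17296261 198.9446608 ]
0.068 [279.23439803 212.67502044]
```

View pics/w20c.png

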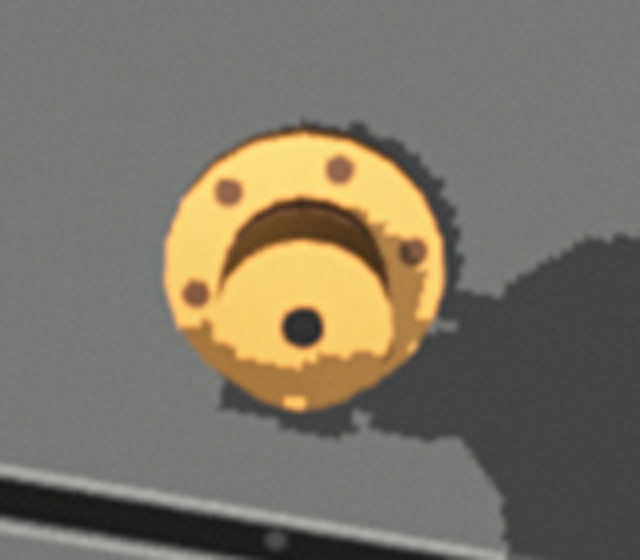

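```bash
python3 -m jog '{"linear":[[0,-0.2,-0.1],[4,-0.2,-0.1],[8,-0.2,-0.1],[10.5,-0.2,-0.1],[11.3,-0.2,-0.1],[11.3,-0.2,-0.1],[11.3,-0.2,-0.1],[11.3,-0.2,-0.1],[11.3,-0.2,-0.1],[11.3,-0.2,-0.1],[11.3,-0.2,-0.1],[11.3,-0.2,-0.1],[11.3,-0.2,-0.1],[11.3,-0.2,-0.1],[11.3,-0.2,-0.1]],"twist":[0,0,0,0,0,0,0,0,0,0,0,0,0,0,0],"claw":[1,1,1,1,1,1,-0.3,-1,-1,-1,-1,-1,-1,-1,-1]}' 60
python3 - <<'E'
from h import *
from station import manip
d=snap("wrist","w21");s=manip.sense();print(s['tcp_pos'])
a=cv2.imread("pics/w21.png");cv2.imwrite("pics/w21c.png",cv2.resize(a[180:380,180:380],None,fx=3,fy=3,interpolation=cv2.INTER_CUBIC))
E
```

```text
t: 22.75
tcp_pos: [0.4598, 0.1134, 0.0428]
tool_rot: [0.705, 0.069, -0.703, 0.07]
force: [0.4, -0.2, 6.0]
finger_gap: 0.351
[0.45977315 0.11334159 0.04278552]
```

View pics/w21c.png

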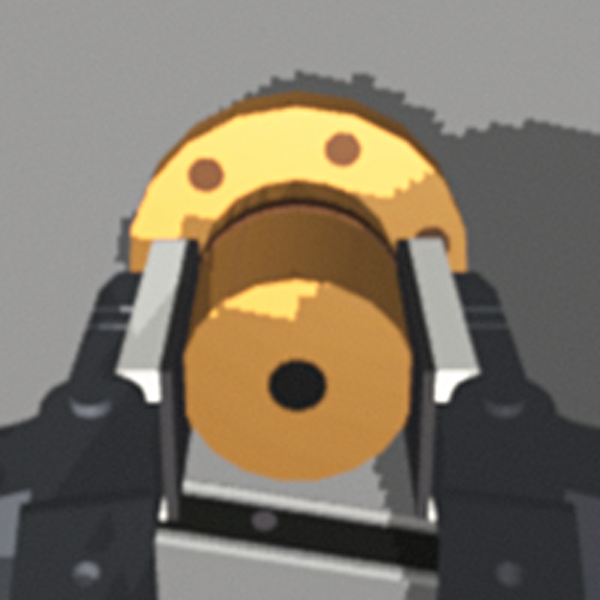

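```bash
python3 - <<'E'
from h import *
from station import manip
s=manip.sense();R=Ro.from_quat(s['tool_rot']).as_matrix();d=manip.snapshot("wrist")
T=lambda u,v,z:(R.T@(ray(d,u,v,z)-s['tcp_pos'])*1000).round(1)
print("nose top",T(278.8,307.8,.068),"flange far",T(279.5,215.5,.036))
E
python3 -m jog '{"linear":[[-1,0,0],[-3,0,0],[-6,0,0],[-9,0,0],[-9,0,0],[-9,0,0],[-9,0,0]],"twist":[0,0,0,0,0,0,0],"claw":[-1,-1,-1,-1,-1,-1,-1]}'
python3 - <<'E'
from h import *
from station import manip
s=manip.sense();print(s['q'].round(2))
print(go(s,(.4537,.3205,.13)))
E
```

```text
nose top [-25.2  -0.5   0.4] flange far [  6.9  -0.1 -27.5]
t: 23.43
tcp_pos: [0.4579, 0.1134, 0.1312]
tool_rot: [-0.703, -0.07, 0.704, -0.069]
force: [-0.5, -0.2, -5.0]
finger_gap: 0.357
[ 0.01  0.49  1.91 -0.    0.75  1.38]
(array([  0.12, -20.4 ,  -3.64]), None)
```

Part is centred on the tool (0.5 mm). Now to the bored block.

```bash
python3 -m jog '{"linear":[[0,-3.5,-0.6],[0,-7,-1.2],[0,-10.5,-1.9],[0,-14,-2.5],[0,-17.5,-3.1],[0,-20.4,-3.6],[0,-20.4,-3.6],[0,-20.4,-3.6],[0,-20.4,-3.6],[0,-20.4,-3.6],[0,-20.4,-3.6],[0,-20.4,-3.6]],"twist":[0,0,0,0,0,0,0,0,0,0,0,0],"claw":[-1,-1,-1,-1,-1,-1,-1,-1,-1,-1,-1,-1]}'
python3 - <<'E'
from h import *
from station import manip
d=snap("wrist","w22");s=manip.sense();print(s['tcp_pos'])
a=cv2.imread("pics/w22.png");cv2.imwrite("pics/w22c.png",cv2.resize(a[130:380,180:380],None,fx=2.4,fy=2.4,interpolation=cv2.INTER_CUBIC))
E
```

```text
t: 24.43
tcp_pos: [0.4543, 0.3193, 0.131]
tool_rot: [-0.703, -0.069, 0.704, -0.069]
force: [0.7, 0.2, -3.0]
finger_gap: 0.354
[0.45443883 0.31945168 0.13124119]
```

View pics/w22c.png

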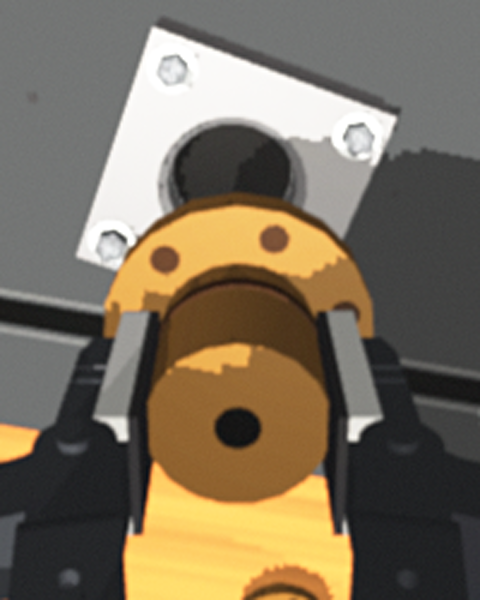

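```bash
python3 - <<'E'
from h import *
from station import manip
s=manip.sense();R=Ro.from_quat(s['tool_rot']).as_matrix();d=manip.snapshot("wrist")
T=lambda u,v,z:(R.T@(ray(d,180+u/2.4,130+v/2.4,z)-s['tcp_pos'])*1000)
A,B,C=T(153,27,.038),T(398,113,.038),T(78,256,.038)
print("block",((B+C)/2).round(1),np.linalg.norm(A-B),np.linalg.norm(A-C))
print("bolts",((T(360,137,.043)+T(112,241,.043))/2).round(1))
print("bore top",T(232,118,.038).round(1),"L",T(159,185,.038).round(1),"R",T(306,185,.038).round(1))
E
```

```text
block [93.2 -1.6 -1. ] 76.00793133663413 76.0685174180054
bolts [88.2 -1.6 -1.7]
bore top [ 93.2  -2.  -22.6] L [ 93.2 -24.3  -1.6] R [93.2 20.6 -1.6]
```

```bash
python3 -m jog '{"linear":[[2,-0.05,-0.1],[4,-0.05,-0.1],[5.3,-0.05,-0.1],[5.3,-0.05,-0.1],[5.3,-0.05,-0.1],[5.3,-0.05,-0.1],[5.3,-0.05,-0.1]],"twist":[0,0,0,0,0,0,0],"claw":[-1,-1,-1,-1,-1,-1,-1]}'
python3 - <<'E'
from h import *
from station import manip
d=snap("wrist","w23");s=manip.sense();print(s['tcp_pos'],go(s,(.4557,.3210,.07)))
snap("scene","s23")
b=cv2.resize(cv2.imread("pics/w23.png")[130:380,180:380],(440,550))
a=cv2.imread("pics/s23.png")[110:190,330:390];c=cv2.resize(a,(412,550),interpolation=cv2.INTER_CUBIC)
cv2.imwrite("pics/c23.png",np.hstack([b,c])[:,:800])
E
```

```text
t: 25.12
tcp_pos: [0.4561, 0.3214, 0.0795]
tool_rot: [0.705, 0.07, -0.703, 0.069]
force: [0.0, 1.1, -3.1]
finger_gap: 0.351
[0.45604456 0.32145746 0.07943748] (array([0.94, 0.04, 0.04]), None)
```

View pics/c23.png

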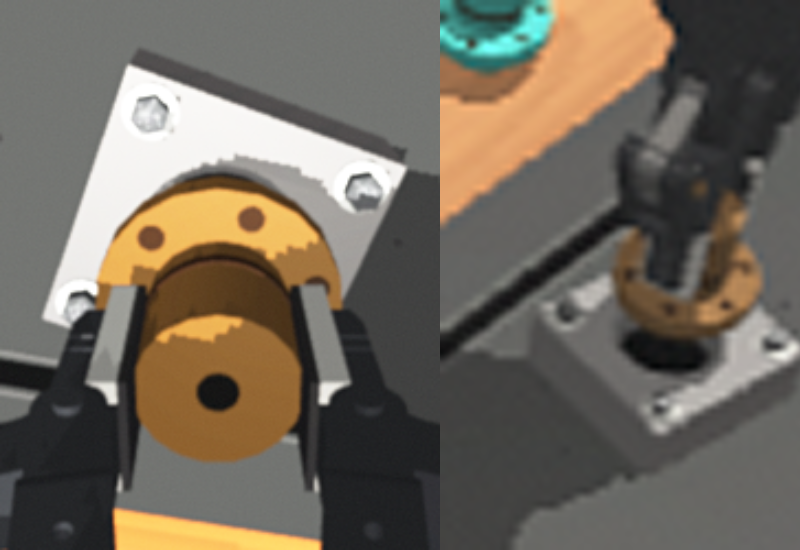

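```bash
python3 -m jog '{"linear":[[0.8,0,0],[1.4,0,0],[1.9,0,0],[2.4,0,0],[2.65,0,0],[2.65,0,0],[2.65,0,0],[2.65,0,0]],"twist":[0,0,0,0,0,0,0,0],"claw":[-1,-1,-1,-1,-1,-1,-1,-1]}'
python3 - <<'E'
from h import *
d=snap("wrist","w24")
snap("scene","s24")
b=cv2.resize(cv2.imread("pics/w24.png")[130:380,180:380],(440,550))
a=cv2.imread("pics/s24.png")[110:190,330:390];c=cv2.resize(a,(412,550),interpolation=cv2.INTER_CUBIC)
cv2.imwrite("pics/c24.png",np.hstack([b,c])[:,:800])
E
```

```text
t: 25.88
tcp_pos: [0.4548, 0.3209, 0.0528]
tool_rot: [-0.703, -0.069, 0.704, -0.07]
force: [-2.5, -1.8, 7.9]
finger_gap: 0.354
```

View pics/c24.png

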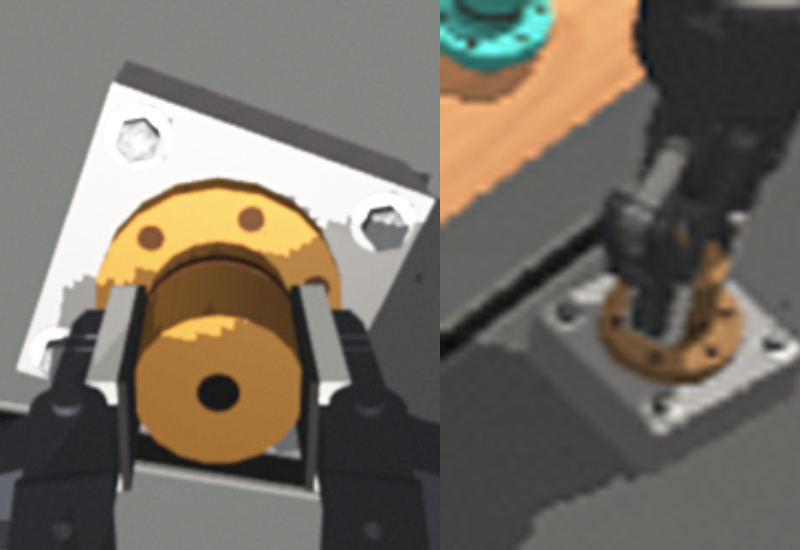

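The flange rests on the block, with the underside at 0.022 and contact force present. I'll release it, lift, and back away so the top view is clear.

```bash
python3 -m jog '{"linear":[[0,0,0],[0,0,0],[0,0,0],[0,0,0],[0,0,0],[0,0,0],[-1,0,0],[-4,0,0],[-8,0,0],[-12,0,0],[-15,0,0],[-15,0,0]],"twist":[0,0,0,0,0,0,0,0,0,0,0,0],"claw":[1,1,1,1,1,1,1,1,1,1,1,1]}'
python3 - <<'E'
from h import *
snap("wrist","w25")
a=cv2.imread("pics/w25.png");cv2.imwrite("pics/w25c.png",cv2.resize(a[100:300,180:380],None,fx=3,fy=3,interpolation=cv2.INTER_CUBIC))
E
python3 -m jog '{"linear":[[0,0,0],[0,-4,3],[0,-8,6],[0,-12,8],[0,-15,8],[0,-18,8],[0,-20,8],[0,-20,8],[0,-20,8],[0,-20,8],[0,-20,8]],"twist":[0,0,0,0,0,0,0,0,0,0,0],"claw":[1,1,1,1,1,1,1,1,1,1,1]}'
python3 - <<'E'
from h import *
snap("top","t26");snap("scene","s26")
a=cv2.imread("pics/t26.png");cv2.imwrite("pics/t26c.png",cv2.resize(a[100:250,90:460],None,fx=2.1,fy=2.1,interpolation=cv2.INTER_CUBIC))
a=cv2.imread("pics/s26.png");cv2.imwrite("pics/s26c.png",cv2.resize(a[130:410,140:440],None,fx=2.6,fy=2.1,interpolation=cv2.INTER_CUBIC))
E
```

```text
t: 26.98
tcp_pos: [0.4591, 0.3231, 0.2093]
tool_rot: [0.709, 0.071, -0.699, 0.068]
force: [1.5, -0.2, 0.7]
finger_gap: 1.0
t: 27.95
tcp_pos: [0.3375, 0.4999, 0.2008]
tool_rot: [-0.703, -0.068, 0.705, -0.07]
force: [0.7, -0.1, -0.1]
finger_gap: 1.005
```

View pics/w25c.png

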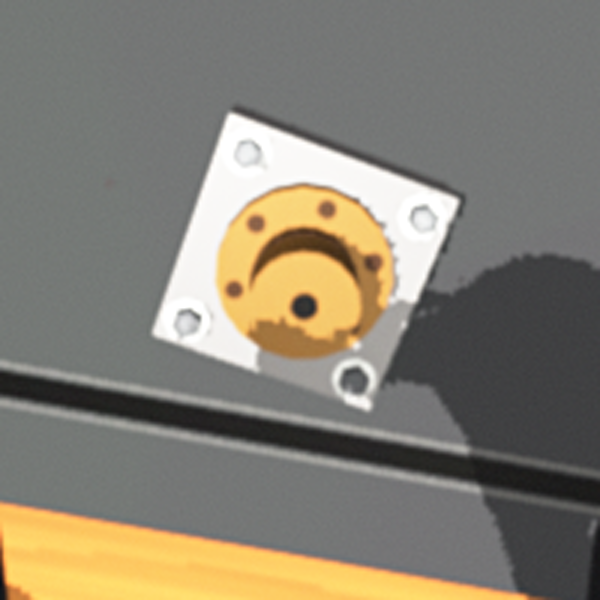

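View pics/t26c.png

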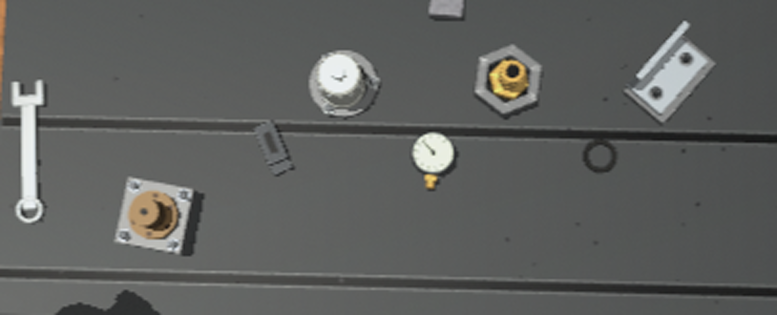

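View pics/s26c.png

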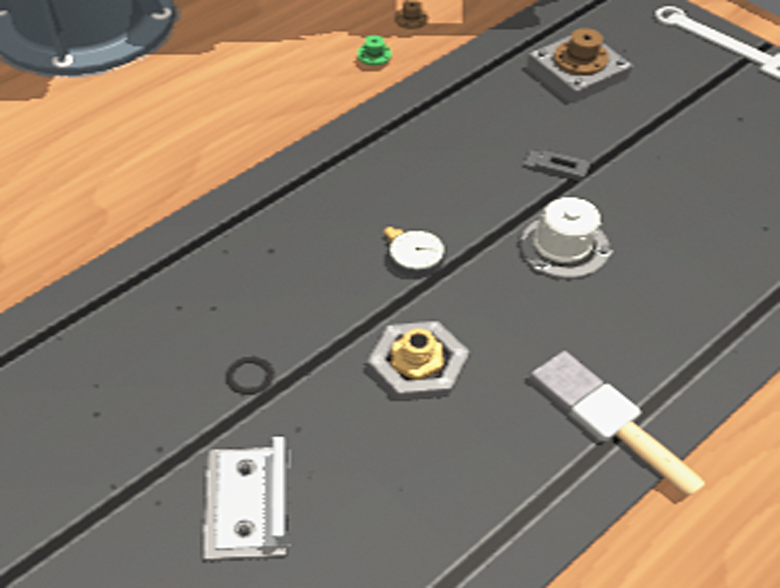

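All four parts look seated, and the gauge (431,153 in the top crop) and clamp (273,148) are where they were.

```bash
python3 - <<'E'
from h import *
from station import manip
d0=cv2.imread("pics/top0.png").astype(int);d1=cv2.imread("pics/t26.png").astype(int)
for n,(x0,y0,x1,y1) in {"gauge":(283,160,310,192),"clamp":(208,154,234,186)}.items(): print(n,np.abs(d0-d1)[y0:y1,x0:x1].mean().round(2))
print(manip.sense()['t'],manip.sign_off())
E
```

```text
gauge 4.95
clamp 4.79
the job is handed in; nothing more can be done
28.05 None
```

All four parts are on their seats and released, and I handed the job in at 28 s of the 104 s. The hand-in gives no verdict, so success rests on my own checks.

- **Order:** I placed the bracket on the dowels first, then the cup over the plug, the outlet in the hex nest and the orifice in the bored block.
- **Orifice choice:** I took the large bronze body and left the small brown, green, pink and turquoise ones alone.
- **Height:** At release, each part's underside was at its seated height to within about 1 mm, judged from the tool height.
- **Contact:** The wrist force showed the part was resting on its seat each time. For the bracket the carried load fell to zero; for the other three there was 6–10 N of contact force.
- **Final pictures:** The top and scene views show all four parts upright and centred on their seats, with the dowels visible in the bracket's holes.
- **Gauge and clamp:** Both appear in the same place as at the start. My last image comparison was inconclusive. It showed a small difference of about 5 grey levels around each, which I put down to changed light and shadow, and I did not measure any shift in millimetres.
- **Disagreements:** The top camera's centre for the cup was about 4 mm off the wrist and scene views, so I corrected it with the wrist camera before gripping. The cup's offset in the gripper also read differently from its rim than from its top (about 6 mm against 2 mm). I used a middle value, and the cup still went home.

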